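# Unhook the work lamp and put it on charge

## Robot

A 7-joint arm with a two-finger parallel gripper is mounted at the origin on the work surface. World frame = base frame: x ahead of the robot, y to its left, z up, the work surface at z = 0. Lengths are in m, angles in rad, forces in N, time in s.
With the tool pointing down it reaches from about 0.425 to 0.925 m from the base axis. Payload 6.8 kg.
Tool frame: the origin (TCP) lies on the centre line of the jaws, within the pads' length; the fingertips stand 19 mm ahead of it and the grasp point (between the pads) is the TCP; z points along the fingers, y is the line along which they close (so a half turn about z gives the same grasp; the last joint's range is limited). The gripper opens to 85 mm and grips with 20 to 120 N. Pads are 22 mm wide; open, the fingers measure 114 mm over their backs; the gripper's body (76 mm by 85 mm) begins 54 mm behind the grasp point. The pads swing forward as they close: fully open they stand 13 mm farther back than shut.
Start: joints at [1.187, 0.477, 0.022, 1.555, -0.011, 1.109, -0.083], TCP at [0.184, -0.65, 0.222] pointing down, gripper open.
Joint ranges: [-2.96, 2.96], [-0.34, 2.1], [-1.41, 1.46], [0.24, 2.44], [-1.37, 4.51], [0.17, 1.92], [-2.96, 2.96]. Speed limits (rad/s): [2.39, 2.39, 3.14, 3.14, 3.14, 3.14, 3.14].

## Interface

Orientations are given as a rotation vector (axis times angle).
In Python, from bench import r gives the robot as it stands. The module is installed in compiled form; this text tells all that it offers.
- The arm moves only by the tool arm_command, never from a script. Its argument "rows" is a list of rows, each an object of numbers: "fingers": the opening, from -1 (shut) to 1 (fully open); "x", "y", "z": the shift along the tool's x, y, z in m; "ax", "ay", "az": the turn, a rotation vector about the tool's x, y, z in degrees. In form: [{"fingers": .., "x": .., "y": .., "z": .., "ax": .., "ay": .., "az": ..}, ...]. A call has 1 to 10 rows; each row shifts and turns the commanded pose from where the row before left it, along the tool's axes as they then stand; what a row does not reach is not made up. A row lasts 1/12 s, in which the tool goes at most 41.7 mm and 7.16 degrees, less where a joint would pass 70% of its speed; a pose out of reach is approached as far as the arm can. A call is refused whole if a number of a shift passes 0.0417 or a number of a turn 7.16, either way. A call with a gripper value outside its range is refused whole. The fingers move at their own pace and stop on an object; "grip_force" is the grip in N (left out, the last holds). Time passes only in rows, so rows that do not move let the fingers close. It gives the time, the measured TCP pose, the force, the opening and the grip force at its end, in the units of the state.
- r.get_obs(): the state, without advancing time (a new reading comes with each control period).
- r.grab_frame(name): name is "scene" or "top" or "wrist"; returns a dict with "frame" (480x640x3 uint8, red, green, blue), "depth" (480x640 float32, m along the optical axis (not along the pixel's ray), 0 where there is no reading), "K" (3x3 intrinsics, pixels), "world_from_camera" (4x4, takes a point from camera to world coordinates). Camera axes: x right, y down, z forward; pixel columns grow to the right and rows downward; lengths in m; the calibration is good to about 2 mm. A picture is of the moment at which its call begins.
- r.hand_in(): hands the job in; it is judged then, once.
The state is a dict: "clock": time; "joints": joint angles; "qvel": joint speeds; "tau": joint torques, N m; "tcp_pos": TCP position; "orientation": TCP orientation; "contact_force": force on the tool from outside, world axes, zero at the start; "moment": the same for the moment, N m; "grip_width": finger opening in m; "gripper_force": force on a finger pad.
Only numpy, scipy, OpenCV 4.12 (cv2) and the standard library are available. Lean on these libraries where they do the work, as an engineer would, in place of code of your own. Each camera call takes 0.05 s, during which the arm holds its last target. There are 200 camera calls.

## Task

The rechargeable work lamp hangs by its eye on one of the two barbed hooks of the tool rack. Ease it off over the turned-up end of the hook without wrenching the hook, and put it on charge: slide it down into the dovetail of the charging dock until it stands fully home and the sprung catch has clicked out over it, then let go. Do not shift the vise, the screwdriver or the bit case, and leave the spanner hanging where it is.

Things in the scene. Friction and masses are not known exactly. Their poses are not given: they have to be found in the camera images.
- lamp: Rechargeable work lamp, 0.32 kg, hung upright, frame parallel to the rack's. Grey housing 26 (x) x 60 (y) x 120 mm (z), white light panel on its front (-x). Origin: centre of its underside. On top a flat black hanging lug, 12 thick (x), 36 wide (y), z 118 to 168 mm, with a round 20 mm eye through it along x. The dock takes it upright, back (+x) to the dock's plate, frames parallel.
- lamp_eye (a point): Centre of the lamp's eye (lamp 0, 0, 146 mm). At the start the top of the eye rests on the wire of one of the two hooks, 16 to 24 mm inside the bend, the lamp's front facing out along the hook.
- lamp_wedge (a point): Middle of the outer face of the dovetail wedge on the lamp's back (lamp 22, 0, 32 mm). The wedge spans x 13 to 22, z 12 to 52 mm. Width where it joins the housing: 22 mm at the lower end, 30 at the upper; 10 mm more at its outer face. Lower outer edge bevelled 4 mm.
- rack: Fixed tool rack with two hooks at y = +-70 mm, pointing to -x. Origin on the bench under the middle of its rail, z up. Foot plate 120 x 270 x 8 mm (x -90 to 30), two 20 mm posts at y = +-120, wooden rail x -12 to 12, y +-130, z 203 to 231 mm. Steel wire 7 mm thick: each hook runs level from the rail to x = -80 mm, its centre line at z = 225 mm, then turns up.
- hook_l_bend (a point): Centre of the wire at the bend of the hook at rack y = +70 (rack -80, 70, 225 mm). From the bend the wire rises outwards at 60 degrees from level for 22 mm to a 9 mm ball. This end will not pass the eye of an upright lamp: tilted 20 to 40 degrees (30 is best), foot swung out away from the rail, the lamp passes bend and end with the wire about central in the eye.
- hook_l_tip (a point): Centre of the ball at the end of that hook (rack -91, 70, 244 mm).
- hook_r_bend (a point): Centre of the wire at the bend of the other hook, of the same shape, at rack y = -70 (rack -80, -70, 225 mm).
- hook_r_tip (a point): Centre of the ball at the end of that hook (rack -91, -70, 244 mm).
- dock: Charging dock fixed to the bench, front to -x, z up. Origin on the bench under the lamp's place. Foot x -63 to 47, y +-50, 18 mm high; back plate x 23.5 to 31.5, y +-38, up to z 96. Two grey cheeks before the plate (x 14.5 to 23.5, z 26 to 66, out to y +-37) form an undercut channel, open on top, narrowing downwards to fit the lamp's wedge: 1.5 mm play all round at home, 5 mm a side at the mouth.
- dock_seat (a point): Where the lamp's origin is when the lamp is home, standing on the dock's foot (dock 0, 0, 18 mm). Coming down from above, the lamp's wedge meets the catch about 50 mm above home and enters between the cheeks 36 mm above home.
- catch (a joint): Sprung aluminium catch in the dock's back plate, in m: 0 sprung out, up to 0.008 pushed back (+x of the dock). Going down, the wedge pushes it back 3 to 6 mm against 3 to 4 N (some 5 to 15 N downwards at first, partly the lamp's weight, then less) and it springs out over the wedge's upper end when the lamp is home. Its thumb tab, for release, stands behind the plate up to z 116 mm.
- catch_nose (a point): Lower front edge of the catch's nose (dock 17.5, 0, 72 mm when sprung out). The nose is 16 mm wide, sloped on top, z 71.5 to 83 mm, and stands 6 mm out of the back plate.
- spanner: Steel combination spanner, 195 mm long, hanging by its ring on the hook that the lamp is not on. Origin at its lower end. To be left alone.
- vise: Drill vise with an aluminium bar in its jaws, 200 x 120 x 60 mm high, 2.4 kg, standing loose on the bench. Origin under its middle. To be left alone.
- screwdriver: Screwdriver with a blue handle, 200 mm long, about 30 mm high, lying on the bench. To be left alone.
- bit_case: Green drill-bit case, 120 x 80 x 28 mm high, lying on the bench. Origin under its middle. To be left alone.

How it is judged:
On the way, in this order (a step that is already met when the one before it is completed fails the run):
1. the lamp is off its hook: its eye is more than 60 mm from the bends of both hooks (distance between lamp_eye and hook_l_bend above 0.06 m and distance between lamp_eye and hook_r_bend above 0.06 m), for 0.1 s.
2. the lamp, upright in the dovetail and less than 45 mm above home, pushes the catch back by more than 2.5 mm (value of joint catch above 0.0025 m and z of lamp in the frame of dock below 0.063 m and horizontal distance between lamp and dock_seat below 0.012 m and angle between lamp's own z axis and vertical below 0.2 rad), for 0.05 s.
At the end, for the whole second after the job is handed in: The lamp stands still in the dock, its wedge in the dovetail: its origin within 4 mm of the seat point sideways and within 2.5 mm in height, upright within 3 degrees, its back to the dock's plate, and the catch sprung out again to within 1.5 mm over the wedge (horizontal distance between lamp and dock_seat below 0.004 m and z of lamp in the frame of dock between 0.016 and 0.0205 m and x of lamp_wedge in the frame of dock above 0.015 m and angle between lamp's own z axis and vertical below 0.06 rad and value of joint catch below 0.0015 m and linear speed of lamp below 0.01 m/s); the robot touches nothing.
It fails at once if the hook is wrenched: more than 60 N between lamp and rack (contact force between lamp and rack above 60 N).
It fails at once if the spanner is knocked off or moved more than 30 mm (distance of spanner from where it was at the start of the episode above 0.03 m).
It fails at once if the vise is moved more than 20 mm (distance of vise from where it was at the start of the episode above 0.02 m).
It fails at once if the screwdriver is moved more than 20 mm (distance of screwdriver from where it was at the start of the episode above 0.02 m).
It fails at once if the bit case is moved more than 20 mm (distance of bit_case from where it was at the start of the episode above 0.02 m).
It also fails if it takes over 45 s, if anything falls off the work surface, if the arm or the gripper's body presses on something with over 40 N, if the wrist force passes 120 N, or if a joint passes its speed limit or range.

## Working session

There is one attempt and no reset: what is moved stays moved. The work goes in short steps, Python scripts to look and compute and a tool call to move; the robot and the scene stay as the last step left them, time stands still between calls to the robot, and variables do not carry over. Pictures are saved under pics/ and viewed, at most 10 in all, crops included, and the job is handed in when it is done.

Besides the shell and the picture viewer there is one more tool, called after ">>>" as a command line: name --argument value ..., lists and objects as JSON in quotes. arm_command: Moves the arm, as the interface text tells. Its arguments: {"type":"object","properties":{"rows":{"type":"array"},"grip_force":{"type":"number"}},"required":["rows"]}

```bash
mkdir -p pics
cat > h.py <<'E'
import numpy as np, cv2
from bench import r
from scipy.spatial.transform import Rotation as R
def grab(n,save=None):
    f=r.grab_frame(n)
    if save: cv2.imwrite('pics/'+save,f['frame'][:,:,::-1])
    return f
def cloud(f):
    d=f['depth'];v,u=np.indices(d.shape);K=f['K']
    p=np.stack([(u-K[0,2])/K[0,0]*d,(v-K[1,2])/K[1,1]*d,d],-1)
    T=f['world_from_camera'];return p@T[:3,:3].T+T[:3,3]
E
python3 - <<'E'
from h import *
np.set_printoptions(precision=4,suppress=True)
for n in('scene','top'):
    f=grab(n,n+'0.png');np.savez(n+'0.npz',**f);print(f['world_from_camera'])
o=r.get_obs();print(o['clock'],o['tcp_pos'],o['orientation'])
E
```

```text
[[ 0.1244  0.8525 -0.5077  1.0866]
 [ 0.9922 -0.1068  0.0638 -0.138 ]
 [ 0.0002 -0.5117 -0.8592  0.9784]
 [ 0.      0.      0.      1.    ]]
[[ 0.0171 -0.9953  0.095   0.5206]
 [-0.9994 -0.0198 -0.0274 -0.0454]
 [ 0.0292 -0.0945 -0.9951  1.0007]
 [ 0.      0.      0.      1.    ]]
0.1 [ 0.1836 -0.649   0.2211] [-3.1102 -0.4316  0.0005]
```

View pics/scene0.png

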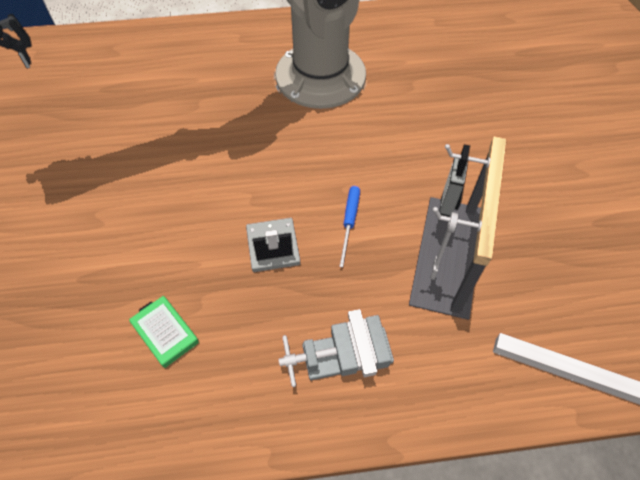

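View pics/top0.png

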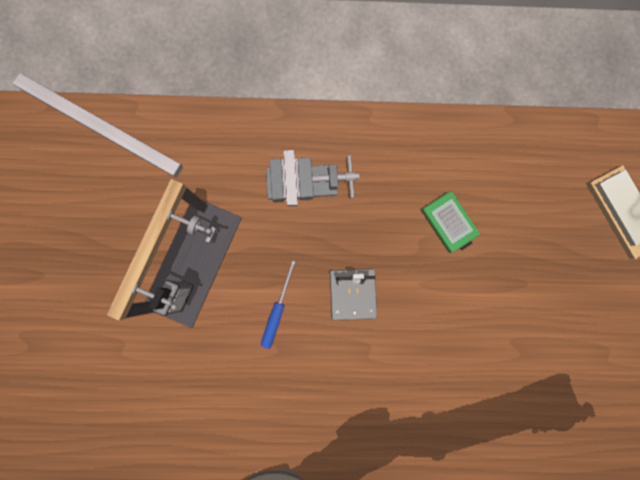

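Scene view: rack on the right with the lamp on the hook nearest the robot (about 460,165), spanner on the other, dock at (273,245). The top view agrees: rail (180,185)–(115,318), dock (353,295) with its back plate toward +x.

```bash
cat > m.py <<'E'
from h import *
np.set_printoptions(precision=4,suppress=True)
for n in('top','scene'):
    f=dict(np.load(n+'0.npz'));P=cloud(f);f['frame']=f['frame'];ok=f['depth']>0
    x,y,z=P[...,0],P[...,1],P[...,2]
    near=ok&(x>.2)&(x<.95)&(y>.05)&(y<.6)
    rail=near&(z>.222)&(z<.24)
    k=cv2.morphologyEx(rail.astype(np.uint8),cv2.MORPH_OPEN,np.ones((3,3)))
    c,l,s,_=cv2.connectedComponentsWithStats(k);i=1+np.argmax(s[1:,4])
    q=P[l==i];print(n,'rail',len(q),q[:,2].mean(),cv2.minAreaRect((q[:,:2]*1000).astype(np.float32)))
    ft=near&(z>.004)&(z<.013);ft=cv2.morphologyEx(ft.astype(np.uint8),cv2.MORPH_OPEN,np.ones((3,3)))
    c,l,s,_=cv2.connectedComponentsWithStats(ft);i=1+np.argmax(s[1:,4]);q=P[l==i];print(' foot',len(q),cv2.minAreaRect((q[:,:2]*1000).astype(np.float32)))
    lug=near&(z>.233)&(z<.262)&(cv2.dilate(k,np.ones((9,9)))==0);q=P[lug];print(' high pts',len(q));print(q[np.argsort(q[:,0])][::max(1,len(q)//25)])
    d=ok&(x>.3)&(x<.65)&(y>-.2)&(y<.05)
    for a,b in((.012,.023),(.06,.071),(.09,.1),(.108,.12)):
        q=P[d&(z>a)&(z<b)]
        if len(q)>3: print(' dock',a,len(q),q.mean(0),cv2.minAreaRect((q[:,:2]*1000).astype(np.float32)))
E
python3 m.py
```

```text
top rail 2611 0.230874057354964 ((561.941162109375, 192.41943359375), (96.96896362304688, 259.8311462402344), 67.28873443603516)
 foot 4577 ((563.7110595703125, 197.1563720703125), (121.12842559814453, 270.0691833496094), 67.87837219238281)
 high pts 28
[[0.4739 0.2063 0.2405]
 [0.474  0.2074 0.242 ]
 [0.4755 0.2081 0.2402]
 [0.4756 0.2095 0.2411]
 [0.4756 0.2062 0.241 ]
 [0.4772 0.2064 0.2405]
 [0.4773 0.2092 0.2422]
 [0.4773 0.2074 0.2427]
 [0.4789 0.2065 0.2404]
 [0.479  0.2075 0.2425]
 [0.4806 0.2068 0.2398]
 [0.4806 0.2081 0.2411]
 [0.4824 0.2058 0.2432]
 [0.484  0.2051 0.2404]
 [0.484  0.2065 0.2414]
 [0.484  0.2033 0.2408]
 [0.4976 0.196  0.2397]
 [0.4992 0.1962 0.2393]
 [0.501  0.1953 0.2424]
 [0.5026 0.1966 0.2386]
 [0.5043 0.1961 0.2404]
 [0.506  0.1977 0.2407]
 [0.506  0.1964 0.2398]
 [0.5077 0.196  0.2412]
 [0.6028 0.1107 0.2469]
 [0.6047 0.1111 0.2454]
 [0.6062 0.1107 0.2477]
 [0.6083 0.1115 0.2443]]
 dock 0.012 1981 [ 0.4864 -0.1285  0.0182] ((465.16754150390625, -84.8843765258789), (230.90200805664062, 195.168701171875), 84.25614166259766)
 dock 0.06 76 [ 0.5243 -0.160
[... 722 characters left out ...]
1 0.2449]
 [0.6068 0.1097 0.2438]
 [0.6081 0.116  0.2446]
 [0.6083 0.1107 0.2458]
 [0.6085 0.1123 0.2457]
 [0.6099 0.1133 0.2476]]
 dock 0.012 1436 [ 0.4868 -0.1067  0.0167] ((469.82122802734375, -86.72685241699219), (228.8614044189453, 197.5420684814453), 84.60430908203125)
 dock 0.06 116 [ 0.5401 -0.162   0.0652] ((538.7587280273438, -162.5249481201172), (12.297103881835938, 74.98472595214844), 1.211159110069275)
 dock 0.09 143 [ 0.5384 -0.1624  0.0938] ((538.725830078125, -162.31976318359375), (15.152024269104004, 74.77667236328125), 4.574036121368408)
 dock 0.108 67 [ 0.5413 -0.1629  0.1127] ((540.66796875, -162.72674560546875), (12.010043144226074, 21.62778091430664), 3.406679391860962)
```

>>> arm_command --rows '[{"fingers":1,"x":0.026,"y":-0.02,"z":-0.012,"az":2},{"fingers":1,"x":0.026,"y":-0.02,"z":-0.012,"az":2},{"fingers":1,"x":0.026,"y":-0.02,"z":-0.012,"az":2},{"fingers":1,"x":0.026,"y":-0.02,"z":-0.012,"az":2},{"fingers":1,"x":0.026,"y":-0.02,"z":-0.012,"az":2},{"fingers":1,"x":0.026,"y":-0.02,"z":-0.012,"az":2},{"fingers":1,"x":0.026,"y":-0.02,"z":-0.012,"az":0},{"fingers":1,"x":0.026,"y":-0.02,"z":-0.012},{"fingers":1,"x":0.026,"y":-0.02,"z":-0.012},{"fingers":1,"x":0.026,"y":-0.02,"z":-0.012}]'

```text
validation failed for argument at $.ro...
```

>>> arm_command --rows '[{"fingers":1,"x":0.026,"y":-0.02,"z":-0.012,"ax":0,"ay":0,"az":2},{"fingers":1,"x":0.026,"y":-0.02,"z":-0.012,"ax":0,"ay":0,"az":2},{"fingers":1,"x":0.026,"y":-0.02,"z":-0.012,"ax":0,"ay":0,"az":2},{"fingers":1,"x":0.026,"y":-0.02,"z":-0.012,"ax":0,"ay":0,"az":2},{"fingers":1,"x":0.026,"y":-0.02,"z":-0.012,"ax":0,"ay":0,"az":2},{"fingers":1,"x":0.026,"y":-0.02,"z":-0.012,"ax":0,"ay":0,"az":2},{"fingers":1,"x":0.026,"y":-0.02,"z":-0.012,"ax":0,"ay":0,"az":0},{"fingers":1,"x":0.026,"y":-0.02,"z":-0.012,"ax":0,"ay":0,"az":0},{"fingers":1,"x":0.026,"y":-0.02,"z":-0.012,"ax":0,"ay":0,"az":0},{"fingers":1,"x":0.026,"y":-0.02,"z":-0.012,"ax":0,"ay":0,"az":0}]'

```text
clock: 0.93
tcp_pos: [0.4135, -0.4145, 0.3423]
orientation: [-3.14, -0.104, 0.001]
contact_force: [0.6, 0.4, -0.3]
grip_width: 0.0853
gripper_force: 0.0
```

>>> arm_command --rows '[{"fingers":1,"x":0.008,"y":-0.035,"z":0,"ax":0,"ay":0,"az":0},{"fingers":1,"x":0.008,"y":-0.035,"z":0,"ax":0,"ay":0,"az":0},{"fingers":1,"x":0.008,"y":-0.035,"z":0,"ax":0,"ay":0,"az":0},{"fingers":1,"x":0.008,"y":-0.035,"z":0,"ax":0,"ay":0,"az":0},{"fingers":1,"x":0.008,"y":-0.035,"z":0,"ax":0,"ay":0,"az":0},{"fingers":1,"x":0.008,"y":-0.035,"z":0,"ax":0,"ay":0,"az":0},{"fingers":1,"x":0.008,"y":-0.03,"z":0,"ax":0,"ay":0,"az":0},{"fingers":1,"x":0,"y":0,"z":0,"ax":0,"ay":0,"az":0},{"fingers":1,"x":0,"y":0,"z":0,"ax":0,"ay":0,"az":0}]'

```text
clock: 1.68
tcp_pos: [0.453, -0.1709, 0.3419]
orientation: [3.14, 0.111, -0.0]
contact_force: [-0.4, -1.9, -0.8]
grip_width: 0.0855
gripper_force: 0.0
```

```bash
cat > d.py <<'E'
from h import *
np.set_printoptions(precision=4,suppress=True)
f=grab('wrist','wdock.png');np.savez('wdock.npz',**f);P=cloud(f);ok=f['depth']>0
o=r.get_obs();print(o['clock'],o['tcp_pos'],f['world_from_camera'])
x,y,z=[P[...,i] for i in range(3)]
d=ok&(x>.38)&(x<.62)&(y>-.26)&(y<-.06)
for a,b in((.014,.022),(.062,.07),(.079,.088),(.092,.1),(.111,.12)):
    m=cv2.morphologyEx((d&(z>a)&(z<b)).astype(np.uint8),cv2.MORPH_OPEN,np.ones((3,3)))
    q=P[m>0]
    if len(q)>3: print(a,len(q),q.mean(0),cv2.minAreaRect((q[:,:2]*1000).astype(np.float32)))
E
python3 d.py
```

```text
1.7333 [ 0.4526 -0.1727  0.3418] [[ 0.0705 -0.9528 -0.2953  0.5286]
 [-0.9975 -0.0674 -0.0204 -0.166 ]
 [-0.0004  0.296  -0.9552  0.4931]
 [ 0.      0.      0.      1.    ]]
0.014 5056 [ 0.4955 -0.164   0.0171] ((500.3995361328125, -163.4545135498047), (109.23960876464844, 99.523681640625), 3.881965398788452)
0.062 255 [ 0.5273 -0.1617  0.0653] ((528.7075805664062, -161.80291748046875), (11.359423637390137, 73.00141143798828), 4.042827606201172)
0.079 39 [ 0.5331 -0.1614  0.0807] ((533.10205078125, -161.71641540527344), (2.1853508949279785, 14.890534400939941), 4.024263858795166)
0.092 347 [ 0.5353 -0.1603  0.0951] ((535.520751953125, -161.16639709472656), (7.367157459259033, 75.14401245117188), 4.042652130126953)
0.111 207 [ 0.5391 -0.1612  0.1148] ((539.1284790039062, -161.0970916748047), (8.960346221923828, 20.962839126586914), 4.093761920928955)
```

View pics/wdock.png

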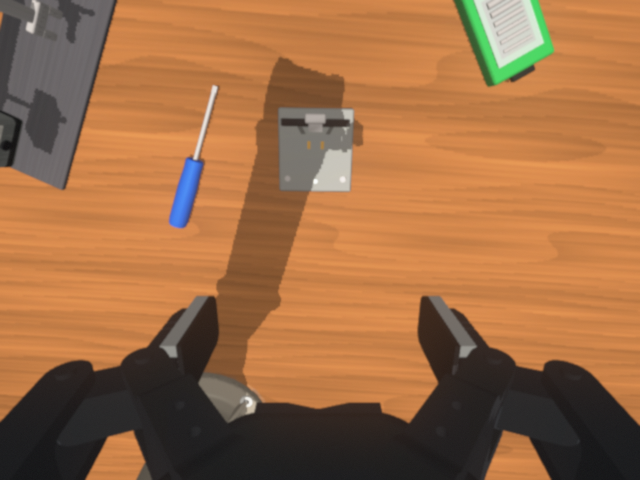

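Wrist view: dock at (315,150), square-on, yaw 4.0°; origin ≈ (0.508, −0.163). Now to the lamp.

>>> arm_command --rows '[{"fingers":1,"x":0.003,"y":-0.036,"z":0,"ax":0,"ay":0,"az":0},{"fingers":1,"x":0.003,"y":-0.036,"z":0,"ax":0,"ay":0,"az":0},{"fingers":1,"x":0.003,"y":-0.036,"z":0,"ax":0,"ay":0,"az":0},{"fingers":1,"x":0.003,"y":-0.036,"z":0,"ax":0,"ay":0,"az":0},{"fingers":1,"x":0.003,"y":-0.036,"z":0,"ax":0,"ay":0,"az":0},{"fingers":1,"x":0.003,"y":-0.036,"z":0,"ax":0,"ay":0,"az":0},{"fingers":1,"x":0.003,"y":-0.036,"z":0,"ax":0,"ay":0,"az":0},{"fingers":1,"x":0.003,"y":-0.036,"z":0,"ax":0,"ay":0,"az":0},{"fingers":1,"x":0.003,"y":-0.036,"z":0,"ax":0,"ay":0,"az":0}]'

```text
clock: 2.48
tcp_pos: [0.4587, 0.1521, 0.3419]
orientation: [3.14, 0.099, 0.0]
contact_force: [1.1, -0.3, -0.2]
grip_width: 0.0849
gripper_force: 0.0
```

>>> arm_command --rows '[{"fingers":0.5,"x":0,"y":0,"z":0,"ax":0,"ay":0,"az":-7.1},{"fingers":0.5,"x":0,"y":0,"z":0,"ax":0,"ay":0,"az":-7.1},{"fingers":0.5,"x":0,"y":0,"z":0,"ax":0,"ay":0,"az":-7.1},{"fingers":0.5,"x":0,"y":0,"z":0,"ax":0,"ay":0,"az":-7.1},{"fingers":0.5,"x":0,"y":0,"z":0,"ax":0,"ay":0,"az":-7.1},{"fingers":0.5,"x":0,"y":0,"z":0,"ax":0,"ay":0,"az":-7.1},{"fingers":0.5,"x":0,"y":0,"z":0,"ax":0,"ay":0,"az":-7.1},{"fingers":0.5,"x":0,"y":0,"z":0,"ax":0,"ay":0,"az":-7.1},{"fingers":0.5,"x":0,"y":0,"z":0,"ax":0,"ay":0,"az":-7.1},{"fingers":0.5,"x":0,"y":0,"z":0,"ax":0,"ay":0,"az":0}]'

```text
clock: 3.32
tcp_pos: [0.459, 0.1505, 0.3417]
orientation: [-2.608, -1.752, 0.001]
contact_force: [-1.0, 0.2, 0.2]
grip_width: 0.0638
gripper_force: 0.0
```

```bash
cat > l.py <<'E'
from h import *
np.set_printoptions(precision=4,suppress=True)
f=grab('wrist','wlamp.png');np.savez('wlamp.npz',**f);P=cloud(f);ok=f['depth']>0
o=r.get_obs();print(o['clock'],o['tcp_pos'],o['orientation'],o['joints'])
x,y,z=[P[...,i] for i in range(3)]
hsv=cv2.cvtColor(f['frame'],cv2.COLOR_RGB2HSV)
g=ok&(x>.35)&(x<.8)&(y>.05)&(y<.4)
def rect(m,n):
    c,l,s,_=cv2.connectedComponentsWithStats(cv2.morphologyEx(m.astype(np.uint8),cv2.MORPH_OPEN,np.ones((3,3))))
    i=1+np.argmax(s[1:,4]);q=P[l==i];b=cv2.minAreaRect((q[:,:2]*1000).astype(np.float32));print(n,len(q),q[:,2].mean(),b,s[i])
rect(g&(z>.224)&(z<.238)&(hsv[...,1]>60),'rail')
rect(g&(z>.003)&(z<.014),'foot')
rect(g&(z>.233)&(z<.25)&(hsv[...,2]<70),'lug')
rect(g&(z>.18)&(z<.2),'housing')
rect(g&(z>.215)&(z<.236)&(hsv[...,1]<60),'wire')
E
python3 l.py
```

```text
3.3667 [0.4589 0.1507 0.3417] [-2.6135 -1.7433  0.0009] [ 0.1604  0.1051 -0.6489  1.8015  0.0667  1.2575 -0.9008]
rail 14016 0.2300572791221597 ((577.5910034179688, 224.81207275390625), (24.78480339050293, 259.7764892578125), 67.85279083251953) [  248    52   376    39 14016]
foot 8603 0.007085923208190124 ((599.3065185546875, 171.4580535888672), (94.85652160644531, 189.4732208251953), 67.78361511230469) [ 338   93  143   74 8603]
lug 529 0.23951486860554996 ((495.6605224609375, 197.0152130126953), (11.416666984558105, 26.01970100402832), 67.98664855957031) [322 147  37  17 529]
housing 676 0.19028111878531298 ((475.8777770996094, 204.4637451171875), (27.197099685668945, 28.108802795410156), 67.75475311279297) [296 135  33  33 676]
wire 1580 0.22871956818320266 ((621.4938354492188, 154.8598175048828), (71.87747955322266, 30.738563537597656), 74.89097595214844) [ 490   89   52  104 1580]
```

View pics/wlamp.png

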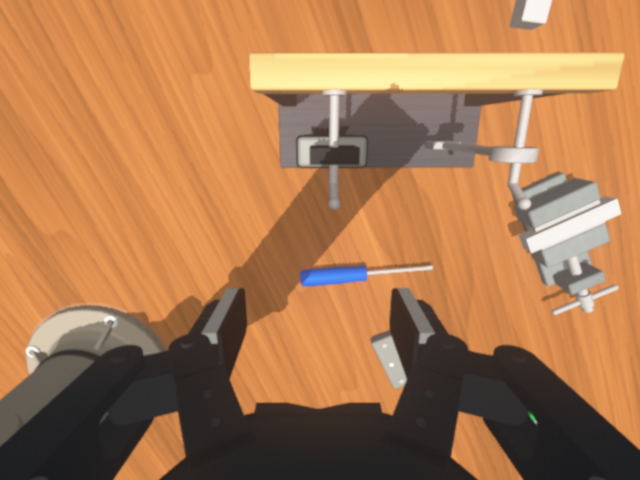

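Wrist view: rail across the top (85), lamp lug at (333,153) with the wire through it, ball tip at (334,204). Eye ≈ rack x −56.6, i.e. 23 mm inside the bend – consistent with the text. Going over it and down.

>>> arm_command --rows '[{"fingers":0.5,"x":0.019,"y":0.004,"z":0,"ax":0,"ay":0,"az":-0.4},{"fingers":0.5,"x":0.019,"y":0.004,"z":0,"ax":0,"ay":0,"az":0},{"fingers":0.5,"x":0.019,"y":0.004,"z":0,"ax":0,"ay":0,"az":0},{"fingers":0.5,"x":0,"y":0,"z":0.03,"ax":0,"ay":0,"az":0},{"fingers":0.5,"x":0,"y":0,"z":0.03,"ax":0,"ay":0,"az":0},{"fingers":0.5,"x":0,"y":0,"z":0,"ax":0,"ay":0,"az":0},{"fingers":0.5,"x":0,"y":0,"z":0,"ax":0,"ay":0,"az":0}]'

```text
clock: 3.95
tcp_pos: [0.4903, 0.1994, 0.281]
orientation: [-2.606, -1.754, 0.006]
contact_force: [1.1, 0.6, 1.2]
grip_width: 0.064
gripper_force: 0.0
```

```bash
cat > p.py <<'E'
from h import *
np.set_printoptions(precision=4,suppress=True)
o=r.get_obs();T=R.from_rotvec(o['orientation']).as_matrix();a=np.radians(67.85)
u=np.array([np.cos(a),np.sin(a)]);v=np.array([-u[1],u[0]]);d=np.array(o['tcp_pos'])[:2]-[.5776,.2248]
print(o['clock'],o['tcp_pos'],'rack',d@u,d@v,'toolx az',np.degrees(np.arctan2(T[1,0],T[0,0])),'tilt',np.degrees(np.arctan2(T[2,0],np.hypot(*T[:2,0]))),'z',T[:,2],o['contact_force'],o['moment'])
E
python3 p.py; sed -i "s/'wlamp/'wlamp2/g;s/foot'/foot0'/" l.py; python3 l.py
```

```text
3.95 [0.4903 0.1994 0.281 ] rack -0.05645845204260915 0.07127452913395244 toolx az 67.8846483757266 tilt -0.14706065512752922 z [-0.0034 -0.0014 -1.    ] [1.0913 0.5701 1.1854] [ 0.0014 -0.0126  0.0181]
4.0 [0.4912 0.2001 0.2827] [-2.6056 -1.755   0.0004] [ 0.0632  0.2483 -0.6693  1.79    0.167   1.1607 -1.0435]
rail 17723 0.23010510428909636 ((572.0807495117188, 226.73519897460938), (24.613189697265625, 248.21995544433594), 67.86861419677734) [  216   141   424    43 17723]
foot0 4835 0.007067791652263657 ((584.59521484375, 241.5363311767578), (23.793405532836914, 269.23907470703125), 67.8830337524414) [ 265  118  229   22 4835]
lug 1197 0.23903330846962736 ((492.0799865722656, 198.76785278320312), (12.049187660217285, 34.36109161376953), 67.40380096435547) [ 292  248   58   21 1197]
housing 836 0.19047538103160136 ((475.4989013671875, 205.6786346435547), (26.80254364013672, 27.191234588623047), 68.32848358154297) [278 216  37  36 836]
wire 2338 0.22830164974109696 ((624.4466552734375, 153.65969848632812), (72.80232238769531, 32.377052307128906), 55.92790603637695) [ 505  184   65  115 2338]
```

Lug at (492.1, 198.8) mm confirms the estimate. Descend and grip.

>>> arm_command --rows '[{"fingers":0.5,"x":0,"y":0.001,"z":0.02,"ax":0,"ay":0,"az":0},{"fingers":0.5,"x":0,"y":0,"z":0.02,"ax":0,"ay":0,"az":0},{"fingers":0.5,"x":0,"y":0,"z":0.02,"ax":0,"ay":0,"az":0},{"fingers":0.5,"x":0,"y":0,"z":0,"ax":0,"ay":0,"az":0},{"fingers":-1,"x":0,"y":0,"z":0,"ax":0,"ay":0,"az":0},{"fingers":-1,"x":0,"y":0,"z":0,"ax":0,"ay":0,"az":0},{"fingers":-1,"x":0,"y":0,"z":0,"ax":0,"ay":0,"az":0},{"fingers":-1,"x":0,"y":0,"z":0,"ax":0,"ay":0,"az":0},{"fingers":-1,"x":0,"y":0,"z":0,"ax":0,"ay":0,"az":0},{"fingers":-1,"x":0,"y":0,"z":0,"ax":0,"ay":0,"az":0}]' --grip_force 90

```text
clock: 4.83
tcp_pos: [0.4935, 0.201, 0.2249]
orientation: [2.602, 1.757, 0.008]
contact_force: [0.4, -0.3, 6.3]
grip_width: 0.0317
gripper_force: 88.8
```

```bash
python3 p.py
```

```text
4.8333 [0.4935 0.201  0.2249] rack -0.05372541430282863 0.06888062083537048 toolx az 68.05512374679566 tilt 0.17982550008898862 z [ 0.0049  0.0014 -1.    ] [ 0.3805 -0.3302  6.2722] [-0.2337 -0.0347  0.0208]
```

Run:
```python
from h import *
f=grab('wrist');np.savez('g.npz',**f)
im=f['frame'][150:480,140:500,::-1];cv2.imwrite('pics/g.png',cv2.resize(im,None,fx=1.8,fy=1.8))
o=r.get_obs();print(o['tcp_pos'],o['contact_force'],o['grip_width'])
```

```text
[0.49356968 0.20100299 0.22493325] [-0.23523651 -0.49996174  6.3719188 ] 0.031629627014452245
```

View pics/g.png

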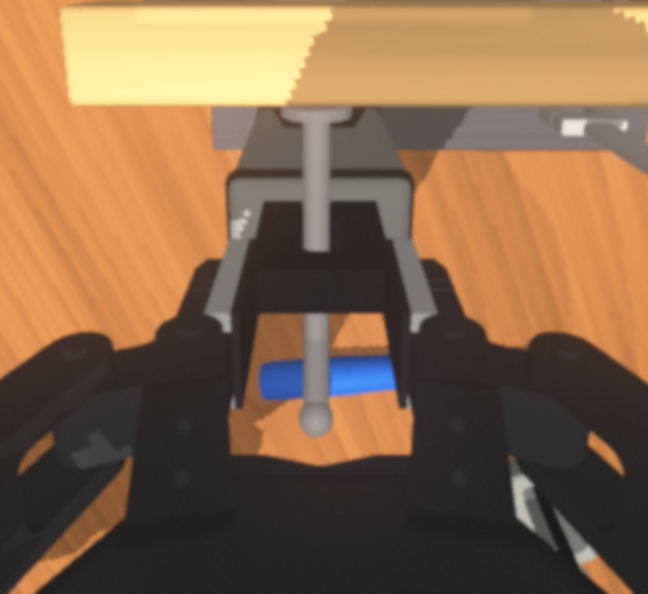

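Pads hold both sides of the lug squarely, wire central in view at x≈316. Lift to bring the wire central in the eye.

>>> arm_command --rows '[{"fingers":-1,"x":0,"y":0,"z":-0.003,"ax":0,"ay":0,"az":0},{"fingers":-1,"x":0,"y":0,"z":-0.003,"ax":0,"ay":0,"az":0},{"fingers":-1,"x":0,"y":0,"z":0,"ax":0,"ay":0,"az":0},{"fingers":-1,"x":0,"y":0,"z":0,"ax":0,"ay":0,"az":0},{"fingers":-1,"x":0,"y":0,"z":0,"ax":0,"ay":0,"az":0}]'

```text
clock: 5.3
tcp_pos: [0.4914, 0.2001, 0.2278]
orientation: [-2.603, -1.759, 0.001]
contact_force: [-0.2, 0.4, -5.3]
grip_width: 0.0312
gripper_force: 89.5
```

```bash
cat > lug.py <<'E'
from h import *
import sys
np.set_printoptions(precision=4,suppress=True)
def lug(f,name):
    P=cloud(f);h=cv2.cvtColor(f['frame'],cv2.COLOR_RGB2HSV)
    a=np.radians(67.85);u=np.array([np.cos(a),np.sin(a)]);v=np.array([-u[1],u[0]])
    D=P[...,:2]-[.5776,.2248];ru=D@u;rv=D@v;z=P[...,2]
    m=(f['depth']>0)&(abs(rv-.07)<.014)&(ru>-.09)&(ru<-.03)&(z>.232)&(z<.265)&(h[...,2]<60)
    q=np.c_[ru[m],rv[m],z[m]]*1000
    print(name,len(q),'u',np.percentile(q[:,0],[2,50,98]),'v',np.percentile(q[:,1],[2,98]),'z',np.percentile(q[:,2],[5,50,95]))
lug(dict(np.load('g.npz')),'before');f=r.grab_frame('wrist');lug(f,'now')
E
python3 lug.py;python3 p.py
```

```text
before 1884 u [-61.8199 -54.4976 -50.3351] v [56.6461 83.4189] z [233.66   239.2141 240.2521]
now 2052 u [-63.4769 -55.4589 -51.8431] v [56.5342 83.4214] z [234.1742 241.9546 243.1149]
5.35 [0.4915 0.2001 0.2278] rack -0.05534080967376731 0.07048221824008086 toolx az 68.09418728438052 tilt -0.025067679544511008 z [-0.0006 -0.0002 -1.    ] [-0.4493 -0.4024 -4.3251] [ 0.0907 -0.0159  0.0455]
```

>>> arm_command --rows '[{"fingers":-1,"x":0,"y":0,"z":-0.004,"ax":0,"ay":0,"az":0},{"fingers":-1,"x":-0.004,"y":0,"z":0,"ax":0,"ay":0,"az":0},{"fingers":-1,"x":-0.003,"y":0,"z":0,"ax":0,"ay":0,"az":0},{"fingers":-1,"x":0,"y":0,"z":0,"ax":0,"ay":-3,"az":0},{"fingers":-1,"x":0,"y":0,"z":0,"ax":0,"ay":-3,"az":0},{"fingers":-1,"x":0,"y":0,"z":0,"ax":0,"ay":-3,"az":0},{"fingers":-1,"x":0,"y":0,"z":0,"ax":0,"ay":-3,"az":0},{"fingers":-1,"x":0,"y":0,"z":0,"ax":0,"ay":-3,"az":0},{"fingers":-1,"x":0,"y":0,"z":0,"ax":0,"ay":0,"az":0}]'

```text
clock: 6.1
tcp_pos: [0.4889, 0.1954, 0.2313]
orientation: [2.465, 1.67, -0.327]
contact_force: [-0.4, 0.1, -2.9]
grip_width: 0.0313
gripper_force: 89.8
```

```bash
python3 p.py
```

```text
6.1 [0.4889 0.1954 0.2313] rack -0.06064742485982755 0.07109163523695793 toolx az 68.25684315039601 tilt -15.050988936008185 z [-0.0977 -0.2406 -0.9657] [-0.4111  0.1099 -2.8636] [ 0.5038 -0.1837  0.0147]
```

>>> arm_command --rows '[{"fingers":-1,"x":0,"y":0,"z":0,"ax":0,"ay":-3,"az":0},{"fingers":-1,"x":0,"y":0,"z":0,"ax":0,"ay":-3,"az":0},{"fingers":-1,"x":0,"y":0,"z":0,"ax":0,"ay":-3,"az":0},{"fingers":-1,"x":0,"y":0,"z":0,"ax":0,"ay":-3,"az":0},{"fingers":-1,"x":0,"y":0,"z":0,"ax":0,"ay":-3,"az":0},{"fingers":-1,"x":0,"y":0,"z":0,"ax":0,"ay":0,"az":0},{"fingers":-1,"x":0,"y":0,"z":0,"ax":0,"ay":0,"az":0}]'

```text
clock: 6.68
tcp_pos: [0.4891, 0.1941, 0.2314]
orientation: [2.307, 1.56, -0.616]
contact_force: [-0.2, 0.8, -3.4]
grip_width: 0.0314
gripper_force: 89.9
```

```bash
python3 p.py
python3 - <<'E'
from h import *
f=grab('scene');np.savez('s2.npz',**f)
im=f['frame'][100:300,400:540,::-1];cv2.imwrite('pics/s2.png',cv2.resize(im,None,fx=3,fy=3))
f=grab('wrist');np.savez('w2.npz',**f);cv2.imwrite('pics/w2.png',cv2.resize(f['frame'][150:400,180:460,::-1],None,fx=2,fy=2))
E
```

```text
6.6833 [0.4891 0.1941 0.2314] rack -0.06183692847090245 0.07042381500895929 toolx az 68.15368216731977 tilt -29.86196688270005 z [-0.1865 -0.4617 -0.8672] [-0.2045  0.8068 -3.4077] [ 1.071  -0.4923 -0.0352]
```

View pics/w2.png

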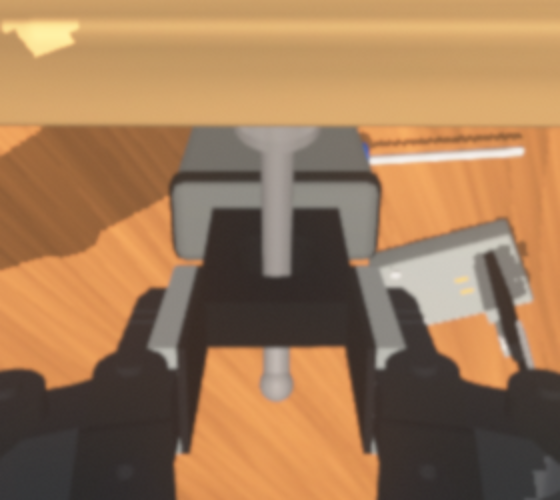

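Tilted 30°, no contact force; wire enters the eye, ball visible at (277,385), the lamp clear of things. Verify the lug position in the tool frame.

Run:
```python
from h import *
np.set_printoptions(precision=1,suppress=True)
f=dict(np.load('w2.npz'));P=cloud(f)
a=np.radians(67.85);u=np.array([np.cos(a),np.sin(a)]);v=np.array([-u[1],u[0]])
D=P[...,:2]-[.5776,.2248];ru=D@u;rv=D@v;z=P[...,2];c,s=np.cos(np.radians(29.9)),np.sin(np.radians(29.9))
h=cv2.cvtColor(f['frame'],cv2.COLOR_RGB2HSV)
# lamp-frame coords about rack point (-66,225)
X=(ru+.066)*c-(z-.225)*s; Z=(ru+.066)*s+(z-.225)*c
m=(f['depth']>0)&(abs(rv-.07)<.013)&(abs(X)<.02)&(Z>-.03)&(Z<.04)&(h[...,2]<60)
print(m.sum());top=m&(Z>.02);bk=m&(Z<.018)&(Z>-.02)
print('top Z',np.median(Z[top])*1e3,'X',np.percentile(X[top],[2,50,98])*1e3,'back X',np.percentile(X[bk],[10,50,90])*1e3, bk.sum())
m=(f['depth']>0)&(abs(rv-.07)<.02)&(ru<-.07)&(ru>-.11)&(z>.225)&(z<.26)&(h[...,1]<60)&(h[...,2]>90)
q=np.c_[ru,rv,z].reshape(3,-1) if 0 else np.stack([ru[m],rv[m],z[m]],1)*1e3;print('ball',len(q),q.mean(0),q.max(0),q.min(0))
m=(f['depth']>0)&(abs(rv-.07)<.012)&(ru>-.055)&(ru<-.02)&(z>.21)&(z<.24)&(h[...,1]<60)&(h[...,2]>90)
print('wire top z',np.percentile(z[m],[50,95])*1e3,'v',rv[m].mean()*1e3)
```

```text
2999
top Z 22.143139021069494 X [-7.6 -1.2  3.7] back X [1.1 4.4 6.8] 1418
ball 337 [-86.9  69.6 242.4] [-82.6  73.1 247.7] [-91.8  65.8 236.3]
wire top z [227.1 228. ] v 69.79919776281902
```

>>> arm_command --rows '[{"fingers":-1,"x":-0.0027,"y":0,"z":0.0018,"ax":0,"ay":0,"az":0},{"fingers":-1,"x":-0.0027,"y":0,"z":0.0018,"ax":0,"ay":0,"az":0},{"fingers":-1,"x":-0.0027,"y":0,"z":0.0018,"ax":0,"ay":0,"az":0},{"fingers":-1,"x":-0.0027,"y":0,"z":0.0018,"ax":0,"ay":0,"az":0},{"fingers":-1,"x":0,"y":0,"z":0,"ax":0,"ay":0,"az":0},{"fingers":-1,"x":0,"y":0,"z":0,"ax":0,"ay":0,"az":0}]'

```text
clock: 7.28
tcp_pos: [0.4842, 0.1814, 0.2313]
orientation: [2.306, 1.558, -0.618]
contact_force: [0.7, 0.4, -3.4]
grip_width: 0.0315
gripper_force: 89.9
```

```bash
python3 p.py
```

```text
7.2833 [0.4842 0.1814 0.2313] rack -0.07544342945907334 0.0701213276990912 toolx az 68.06340519385967 tilt -29.9963866806421 z [-0.1865 -0.4639 -0.8661] [ 0.7302  0.42   -3.3567] [ 1.0241 -0.41    0.0087]
```

>>> arm_command --rows '[{"fingers":-1,"x":-0.0026,"y":0,"z":-0.0015,"ax":0,"ay":0,"az":0},{"fingers":-1,"x":-0.0026,"y":0,"z":-0.0015,"ax":0,"ay":0,"az":0},{"fingers":-1,"x":-0.0026,"y":0,"z":-0.0015,"ax":0,"ay":0,"az":0},{"fingers":-1,"x":-0.0026,"y":0,"z":-0.0015,"ax":0,"ay":0,"az":0},{"fingers":-1,"x":0,"y":0,"z":0,"ax":0,"ay":0,"az":0}]'

```text
clock: 7.7
tcp_pos: [0.4821, 0.1761, 0.2423]
orientation: [2.306, 1.558, -0.617]
contact_force: [-0.0, 0.7, -3.5]
grip_width: 0.0318
gripper_force: 89.9
```

```bash
python3 p.py
```

```text
7.7 [0.4821 0.1761 0.2423] rack -0.08108063095188948 0.07006446244142467 toolx az 68.06672153254225 tilt -29.970612664056627 z [-0.1858 -0.4637 -0.8663] [-0.0203  0.7359 -3.5105] [ 0.9445 -0.3948  0.007 ]
```

Still free of contact; carry on over the ball.

>>> arm_command --rows '[{"fingers":-1,"x":-0.0026,"y":0,"z":-0.0015,"ax":0,"ay":0,"az":0},{"fingers":-1,"x":-0.0026,"y":0,"z":-0.0015,"ax":0,"ay":0,"az":0},{"fingers":-1,"x":-0.0026,"y":0,"z":-0.0015,"ax":0,"ay":0,"az":0},{"fingers":-1,"x":-0.0026,"y":0,"z":-0.0015,"ax":0,"ay":0,"az":0},{"fingers":-1,"x":-0.0026,"y":0,"z":-0.0015,"ax":0,"ay":0,"az":0},{"fingers":-1,"x":-0.0026,"y":0,"z":-0.0015,"ax":0,"ay":0,"az":0},{"fingers":-1,"x":-0.0026,"y":0,"z":-0.0015,"ax":0,"ay":0,"az":0},{"fingers":-1,"x":-0.0026,"y":0,"z":-0.0015,"ax":0,"ay":0,"az":0}]'

```text
clock: 8.37
tcp_pos: [0.4774, 0.1649, 0.2626]
orientation: [2.306, 1.558, -0.618]
contact_force: [-1.1, -0.8, -3.5]
grip_width: 0.0316
gripper_force: 89.9
```

>>> arm_command --rows '[{"fingers":-1,"x":-0.0043,"y":0,"z":-0.0025,"ax":0,"ay":0,"az":0},{"fingers":-1,"x":-0.0087,"y":0,"z":-0.005,"ax":0,"ay":0,"az":0},{"fingers":-1,"x":-0.013,"y":0,"z":-0.0075,"ax":0,"ay":0,"az":0},{"fingers":-1,"x":-0.017,"y":0,"z":-0.01,"ax":0,"ay":0,"az":0},{"fingers":-1,"x":-0.02,"y":0,"z":-0.011,"ax":0,"ay":0,"az":0},{"fingers":-1,"x":0,"y":0,"z":0,"ax":0,"ay":3,"az":0},{"fingers":-1,"x":0,"y":0,"z":0,"ax":0,"ay":6,"az":0},{"fingers":-1,"x":0,"y":0,"z":0,"ax":0,"ay":6,"az":0},{"fingers":-1,"x":0,"y":0,"z":0,"ax":0,"ay":6,"az":0},{"fingers":-1,"x":0,"y":0,"z":0,"ax":0,"ay":6,"az":0}]'

```text
clock: 9.2
tcp_pos: [0.4637, 0.1307, 0.3268]
orientation: [2.578, 1.743, -0.06]
contact_force: [-1.0, 0.1, -3.4]
grip_width: 0.0315
gripper_force: 89.9
```

```bash
python3 p.py
```

```text
9.2 [0.4637 0.1307 0.3268] rack -0.13008726517579244 0.07002061254955885 toolx az 68.10911707155573 tilt -2.756445929548813 z [-0.0153 -0.0457 -0.9988] [-1.0201  0.0923 -3.4052] [0.0552 0.1248 0.0164]
```

>>> arm_command --rows '[{"fingers":-1,"x":0,"y":0,"z":0,"ax":0,"ay":2.8,"az":0},{"fingers":-1,"x":0,"y":0,"z":0,"ax":0,"ay":0,"az":7.1},{"fingers":-1,"x":0,"y":0,"z":0,"ax":0,"ay":0,"az":7.1},{"fingers":-1,"x":0,"y":0,"z":0,"ax":0,"ay":0,"az":7.1},{"fingers":-1,"x":0,"y":0,"z":0,"ax":0,"ay":0,"az":7.1},{"fingers":-1,"x":0,"y":0,"z":0,"ax":0,"ay":0,"az":7.1},{"fingers":-1,"x":0,"y":0,"z":0,"ax":0,"ay":0,"az":7.1},{"fingers":-1,"x":0,"y":0,"z":0,"ax":0,"ay":0,"az":7.1},{"fingers":-1,"x":0,"y":0,"z":0,"ax":0,"ay":0,"az":7.1},{"fingers":-1,"x":0,"y":0,"z":0,"ax":0,"ay":0,"az":7.1}]'

```text
clock: 10.03
tcp_pos: [0.463, 0.1303, 0.326]
orientation: [3.135, 0.106, -0.002]
contact_force: [0.0, 0.7, -3.4]
grip_width: 0.0314
gripper_force: 89.8
```

>>> arm_command --rows '[{"fingers":-1,"x":0.001,"y":0.033,"z":0,"ax":0,"ay":0,"az":0.2},{"fingers":-1,"x":0.001,"y":0.033,"z":0,"ax":0,"ay":0,"az":0},{"fingers":-1,"x":0.001,"y":0.033,"z":0,"ax":0,"ay":0,"az":0},{"fingers":-1,"x":0.001,"y":0.033,"z":0,"ax":0,"ay":0,"az":0},{"fingers":-1,"x":0.001,"y":0.033,"z":0,"ax":0,"ay":0,"az":0},{"fingers":-1,"x":0.001,"y":0.033,"z":0,"ax":0,"ay":0,"az":0},{"fingers":-1,"x":0.001,"y":0.033,"z":0,"ax":0,"ay":0,"az":0},{"fingers":-1,"x":0.001,"y":0.033,"z":0,"ax":0,"ay":0,"az":0},{"fingers":-1,"x":0,"y":0.02,"z":0,"ax":0,"ay":0,"az":0},{"fingers":-1,"x":0,"y":0,"z":0,"ax":0,"ay":0,"az":0}]'

```text
clock: 10.87
tcp_pos: [0.4901, -0.158, 0.3267]
orientation: [3.134, 0.097, -0.004]
contact_force: [-0.5, -0.5, -3.6]
grip_width: 0.0314
gripper_force: 90.1
```

```bash
cat > k.py <<'E'
from h import *
import sys
np.set_printoptions(precision=1,suppress=True)
f=grab('wrist');f2=f;np.savez('k.npz',**f)
cv2.imwrite('pics/'+sys.argv[1],cv2.resize(f['frame'][100:420,150:490,::-1],None,fx=1.8,fy=1.8))
o=r.get_obs();T=R.from_rotvec(o['orientation']).as_matrix();t=np.array(o['tcp_pos'])
a=np.radians(4.03);e=np.array([np.cos(a),np.sin(a)]);w=np.array([-e[1],e[0]]);O=np.array([.5083,-.163])
d=(t[:2]-O)*1e3;print('clk',round(o['clock'],2),'tcp dock',d@e,d@w,t[2]*1e3,'az',np.degrees(np.arctan2(T[1,0],T[0,0])),'tool z dock',T[:2,2]@e,T[:2,2]@w,'F',o['contact_force'],'M',o['moment'])
P=cloud(f);h=cv2.cvtColor(f['frame'],cv2.COLOR_RGB2HSV);Q=(P-t)@T*1e3  # tool frame
X,Y,Z=[Q[...,i] for i in range(3)];ok=f['depth']>0
m=ok&(abs(Y)<14)&(abs(X)<25)&(Z<-10)&(Z>-22)&(h[...,2]<60)
if m.sum()>50: print('lug top',m.sum(),'Z',np.median(Z[m]),'X',np.percentile(X[m],[3,50,97]))
m=ok&(abs(Y)<12)&(X>-3)&(X<20)&(Z>-8)&(Z<20)&(h[...,2]<60)
if m.sum()>50: print('lug back X',np.percentile(X[m],[10,50,90]),m.sum(),'slope',np.polyfit(Z[m],X[m],1))
m=ok&(abs(Y)<45)&(X>-30)&(X<25)&(Z>29)&(Z<37)
m=cv2.morphologyEx(m.astype(np.uint8),cv2.MORPH_OPEN,np.ones((3,3)))>0
if m.sum()>50: print('housing top',m.sum(),'Z',np.median(Z[m]),'rect',cv2.minAreaRect(np.c_[X[m],Y[m]].astype(np.float32)))
E
python3 k.py k1.png
```

```text
clk 10.92 tcp dock -17.319958300249624 9.49885455705274 326.6030867908301 az 3.7180596000842767 tool z dock -0.0026666769727080775 -0.004172824058790051 F [-0.2  1.4 -3.5] M [ 0.2  0.1 -0. ]
lug top 1720 Z -14.446948481181629 X [-7.9 -1.2  5.2]
lug back X [-1.4  2.8  3.3] 955 slope [-0.1  2.7]
housing top 2164 Z 33.87870140005628 rect ((-0.6868371963500977, 3.1820545196533203), (20.88471221923828, 59.81897735595703), 0.8458544015884399)
```

View pics/k1.png

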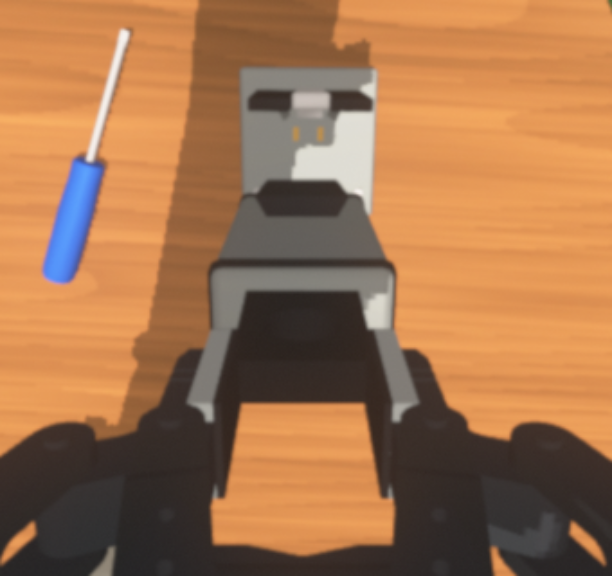

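Lamp is square in the jaws, dock visible behind it at (308,110), clear of the screwdriver. Lower to just above the catch while still in front, then measure lamp vs dock in one frame.

>>> arm_command --rows '[{"fingers":-1,"x":0,"y":0.006,"z":0.02,"ax":0,"ay":0,"az":0},{"fingers":-1,"x":0,"y":0,"z":0.025,"ax":0,"ay":0,"az":0},{"fingers":-1,"x":0,"y":0,"z":0.025,"ax":0,"ay":0,"az":0},{"fingers":-1,"x":0,"y":0,"z":0.015,"ax":0,"ay":0,"az":0},{"fingers":-1,"x":0,"y":0,"z":0,"ax":0,"ay":0,"az":0},{"fingers":-1,"x":0,"y":0,"z":0,"ax":0,"ay":0,"az":0},{"fingers":-1,"x":0,"y":0,"z":0,"ax":0,"ay":0,"az":0}]'

```text
clock: 11.5
tcp_pos: [0.4928, -0.1574, 0.2427]
orientation: [3.136, 0.111, 0.001]
contact_force: [1.3, 0.1, -3.3]
grip_width: 0.0315
gripper_force: 90.2
```

```bash
python3 k.py k2.png
cat > rel.py <<'E'
from h import *
np.set_printoptions(precision=2,suppress=True)
f=dict(np.load('k.npz'));P=cloud(f);h=cv2.cvtColor(f['frame'],cv2.COLOR_RGB2HSV)
a=np.radians(4.03);e=np.array([np.cos(a),np.sin(a)]);w=np.array([-e[1],e[0]]);D=P[...,:2]-[.5083,-.163]
x,y,z=D@e*1e3,D@w*1e3,P[...,2]*1e3;ok=f['depth']>0
def rect(n,m):
    m=cv2.morphologyEx(m.astype(np.uint8),cv2.MORPH_OPEN,np.ones((3,3)))>0
    if m.sum()>20: print(n,m.sum(),'z',np.median(z[m]),cv2.minAreaRect(np.c_[x[m],y[m]].astype(np.float32)))
rect('plate',ok&(z>91)&(z<99)&(x>18)&(x<40)&(abs(y)<45))
rect('tab',ok&(z>111)&(z<120)&(x>18)&(x<50)&(abs(y)<20))
rect('cheeks',ok&(z>61)&(z<69)&(x>8)&(x<25)&(abs(y)<45))
o=r.get_obs();z0=o['tcp_pos'][2]*1e3-152
print('assumed lamp z0',z0)
rect('wedge top',ok&(z>z0+47)&(z<z0+56)&(abs(y)<30)&(abs(x)<25))
lz=z-z0
bk=ok&(abs(y)<40)&(lz>62)&(lz<112)&(x>-25)&(x<25)
if bk.sum()>50:
    A=np.c_[np.ones(bk.sum()),y[bk],lz[bk]];b=x[bk];k=np.ones(len(b),bool)
    for _ in range(4):
        c=np.linalg.lstsq(A[k],b[k],rcond=None)[0];k=abs(A@c-b)<2
    print('housing back: x@lz0',c[0],'slope y (deg)',np.degrees(c[1]),'slope z(deg)',np.degrees(c[2]),k.sum(),'y',np.percentile(y[bk][k],[1,99]))
ht=ok&(abs(y)<45)&(lz>114)&(lz<123)&(x>-40)&(x<25);rect('housing top',ht)
E
python3 rel.py
```

```text
clk 11.55 tcp dock -14.767961350378574 6.451995170447513 242.8352280836277 az 4.045170021267184 tool z dock 0.0012736656079308907 -0.003975362490166024 F [-0.4  0.2 -3.3] M [ 0.  -0.1 -0. ]
lug top 1665 Z -14.142640689771481 X [-7.5 -1.2  3.6]
lug back X [-1.2  3.   3.5] 1008 slope [-0.1  2.8]
housing top 2102 Z 34.02526260285433 rect ((-0.19331932067871094, -0.3015766143798828), (59.29342269897461, 21.280935287475586), 89.8911361694336)
plate 582 z 95.09205501417227 ((27.304601669311523, -1.0547256469726562), (75.40178680419922, 7.896786212921143), 89.17271423339844)
tab 329 z 114.98520900984927 ((30.410274505615234, -0.7662496566772461), (20.980192184448242, 9.762391090393066), 89.82553100585938)
cheeks 232 z 65.07212937180259 ((16.682228088378906, -0.7373161315917969), (73.51210021972656, 5.288233280181885), 89.02681732177734)
assumed lamp z0 90.8352280836277
wedge top 726 z 141.14830444036858 ((0.2510991096496582, 4.61613655090332), (9.832791328430176, 49.65205764770508), 0.1282983273267746)
housing back: x@lz0 -4.500688161388578 slope y (deg) 0.06618457604685707 slope z(deg) 0.10791475724508247 1782 y [-21.49  34.86]
housing top 2322 z 208.69263393725015 ((-15.111835479736328, 6.665761947631836), (60.12911605834961, 22.498489379882812), 89.99209594726562)
```

View pics/k2.png

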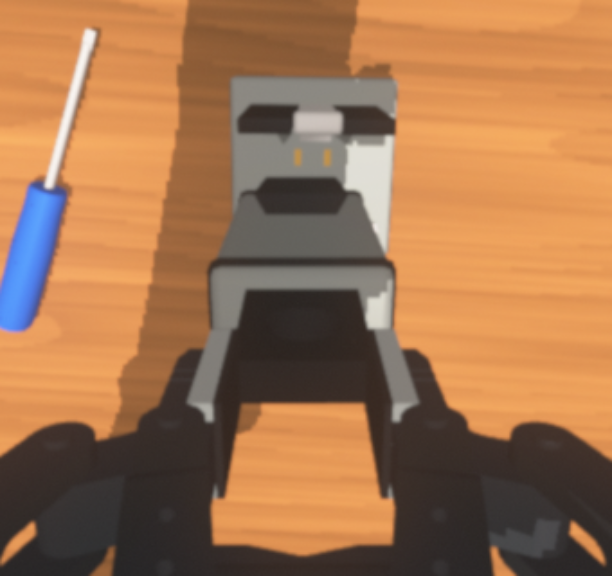

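>>> arm_command --rows '[{"fingers":-1,"x":0.006,"y":0.0025,"z":0,"ax":0,"ay":0,"az":0},{"fingers":-1,"x":0.006,"y":0.0025,"z":0,"ax":0,"ay":0,"az":0},{"fingers":-1,"x":0.005,"y":0.0025,"z":0,"ax":0,"ay":0,"az":0},{"fingers":-1,"x":0,"y":0,"z":0,"ax":0,"ay":0,"az":0},{"fingers":-1,"x":0,"y":0,"z":0,"ax":0,"ay":0,"az":0},{"fingers":-1,"x":0,"y":0,"z":0,"ax":0,"ay":0,"az":0}]'

```text
clock: 12.05
tcp_pos: [0.5094, -0.1642, 0.2407]
orientation: [3.137, 0.109, -0.003]
contact_force: [-1.0, 0.6, -2.7]
grip_width: 0.0317
gripper_force: 90.2
```

```bash
python3 k.py k3.png; python3 rel.py
```

```text
clk 12.1 tcp dock 0.9011242139449981 -1.1616706578578864 240.7274487597632 az 3.997261913762692 tool z dock -0.0022231416653267612 -0.002888958239549855 F [ 1.   0.2 -3.4] M [-0.  0.  0.]
lug top 1675 Z -14.327553608202642 X [-7.1 -0.6  4. ]
lug back X [-1.3  3.   3.7] 965 slope [-0.1  3. ]
housing top 2073 Z 33.94731149476553 rect ((-0.26375579833984375, -0.1878986358642578), (59.52846145629883, 20.562265396118164), 89.41043853759766)
plate 556 z 95.12383482886088 ((27.250532150268555, -0.3507881164550781), (74.85631561279297, 8.409966468811035), 89.61137390136719)
tab 316 z 114.94862749993564 ((30.98865509033203, -0.4517545700073242), (9.718494415283203, 21.177427291870117), 0.05764903500676155)
cheeks 150 z 65.20469371298948 ((16.232967376708984, -0.31851959228515625), (73.20063781738281, 3.4023499488830566), 89.14693450927734)
assumed lamp z0 88.7274487597632
wedge top 680 z 138.83982101636548 ((13.760139465332031, 2.1400527954101562), (45.30895233154297, 9.75777816772461), 89.62223052978516)
housing back: x@lz0 7.734823991285669 slope y (deg) 0.1554615671267816 slope z(deg) 1.5694423997460965 1718 y [-29.23  26.89]
housing top 2244 z 206.68221918429356 ((0.5380191802978516, -1.2032356262207031), (60.28434371948242, 21.711530685424805), 89.41193389892578)
```

View pics/k3.png

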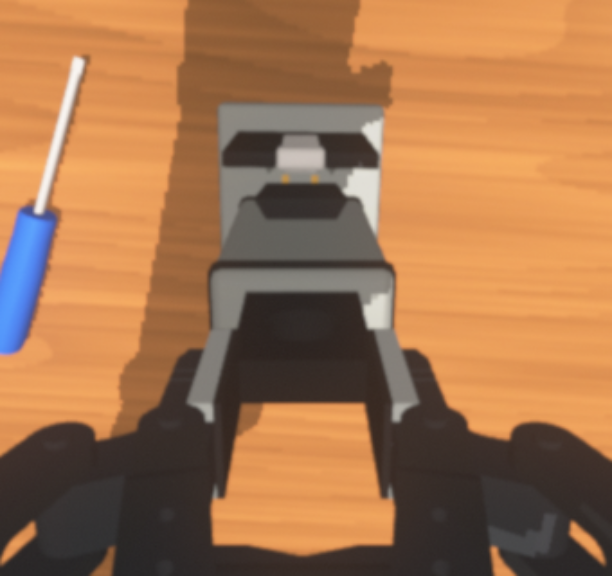

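>>> arm_command --rows '[{"fingers":-1,"x":0.0025,"y":-0.0007,"z":0.003,"ax":0,"ay":0,"az":0},{"fingers":-1,"x":0,"y":0,"z":0.005,"ax":0,"ay":0,"az":0},{"fingers":-1,"x":0,"y":0,"z":0.005,"ax":0,"ay":0,"az":0},{"fingers":-1,"x":0,"y":0,"z":0.004,"ax":0,"ay":0,"az":0},{"fingers":-1,"x":0,"y":0,"z":0.003,"ax":0,"ay":0,"az":0},{"fingers":-1,"x":0,"y":0,"z":0.003,"ax":0,"ay":0,"az":0},{"fingers":-1,"x":0,"y":0,"z":0.003,"ax":0,"ay":0,"az":0},{"fingers":-1,"x":0,"y":0,"z":0,"ax":0,"ay":0,"az":0}]'

```text
clock: 12.77
tcp_pos: [0.5115, -0.1633, 0.2142]
orientation: [3.137, 0.109, -0.004]
contact_force: [-0.3, -0.6, -3.7]
grip_width: 0.0316
gripper_force: 90.2
```

```bash
python3 k.py k4.png; python3 rel.py
```

```text
clk 12.82 tcp dock 3.365121004111559 -0.5886202175540028 214.5446550982558 az 3.9990703594725674 tool z dock -0.002274988190679377 -0.002917295297130241 F [ 0.   0.2 -2.9] M [ 0.  -0.   0.1]
lug top 1637 Z -13.991452128136656 X [-7.2 -0.9  3.7]
lug back X [-1.4  2.9  3.5] 972 slope [-0.1  2.8]
housing top 2020 Z 34.256391192889645 rect ((-0.5283651351928711, -0.24112510681152344), (20.17573356628418, 59.131595611572266), 0.01990624889731407)
plate 681 z 95.0661614341125 ((27.340190887451172, -0.6317901611328125), (75.11314392089844, 8.116394996643066), 89.13236999511719)
tab 557 z 114.4670031352355 ((26.9254093170166, -0.5901203155517578), (37.78348922729492, 17.424388885498047), 89.94171142578125)
cheeks 118 z 65.13092642454518 ((15.477174758911133, -0.6309318542480469), (73.06192016601562, 2.9611449241638184), 89.1265640258789)
assumed lamp z0 62.54465509825579
wedge top 703 z 112.476990132719 ((16.261919021606445, -0.2098865509033203), (9.755317687988281, 53.00067901611328), 0.047376904636621475)
housing back: x@lz0 10.197071606887205 slope y (deg) 0.11007611966414776 slope z(deg) 1.4754870178504496 1731 y [-28.55  27.71]
housing top 2210 z 180.162499072086 ((2.559812545776367, -0.4999561309814453), (60.1301155090332, 21.65357208251953), 89.70332336425781)
```

```bash
cat >> rel.py <<'E'
t=ok&(z>110)&(z<119)&(abs(y+.5)<7)&(x>15)&(x<55);print('tab+ x pct',np.percentile(x[t],[2,25,50,75,98]),t.sum())
t=ok&(z>72)&(z<90)&(abs(y+.5)<12)&(x>10)&(x<40);print('nose',t.sum(),np.percentile(x[t],[5,50,95]) if t.sum() else '')
E
python3 rel.py|tail -2; cp k.npz k4.npz
```

```text
tab+ x pct [15.4  19.16 28.14 32.13 35.57] 415
nose 96 [20.29 35.1  35.29]
```

View pics/k4.png

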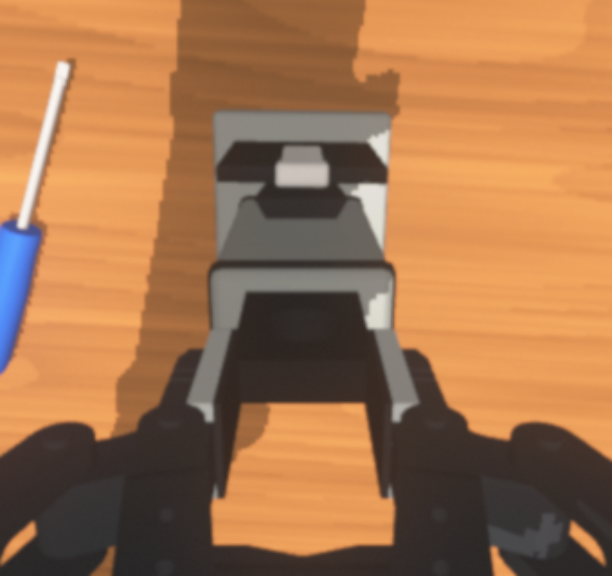

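Wedge sits centred right in front of the plate and tab (300,165); catch not yet pushed. Continue down in small steps.

>>> arm_command --rows '[{"fingers":-1,"x":0,"y":0,"z":0.002,"ax":0,"ay":0,"az":0},{"fingers":-1,"x":0,"y":0,"z":0.002,"ax":0,"ay":0,"az":0},{"fingers":-1,"x":0,"y":0,"z":0.002,"ax":0,"ay":0,"az":0},{"fingers":-1,"x":0,"y":0,"z":0.002,"ax":0,"ay":0,"az":0},{"fingers":-1,"x":0,"y":0,"z":0,"ax":0,"ay":0,"az":0}]'

```text
clock: 13.23
tcp_pos: [0.5116, -0.1634, 0.2063]
orientation: [3.137, 0.11, -0.004]
contact_force: [0.1, -0.1, -3.9]
grip_width: 0.0316
gripper_force: 90.1
```

```bash
python3 k.py k5.png; python3 rel.py|egrep 'wedge|back|tab\+|housing top|nose'
```

```text
clk 13.28 tcp dock 3.3610577059668407 -0.6256293940428953 206.53890285019403 az 3.9994593582209603 tool z dock -0.002235925449541597 -0.0029504240604180574 F [-0.4 -0.3 -4.4] M [-0.   0.1  0. ]
lug top 1659 Z -14.141634617925206 X [-7.3 -1.   3.8]
lug back X [-1.5  2.4  3.3] 907 slope [-0.1  2.6]
housing top 1984 Z 34.20555287341071 rect ((-1.0130805969238281, -0.29828643798828125), (19.202552795410156, 59.21647262573242), 0.047359440475702286)
wedge top 675 z 104.28496200376452 ((13.84977912902832, 3.287038803100586), (9.718304634094238, 44.42628860473633), 0.10255167633295059)
housing back: x@lz0 6.780616366037764 slope y (deg) 0.11831716606221379 slope z(deg) 2.6506260137708826 1635 y [-28.64  27.61]
housing top 2136 z 172.2323537482241 ((2.058405876159668, -0.5018501281738281), (20.57886505126953, 60.0812873840332), 0.09172651171684265)
tab+ x pct [26.08 28.62 31.44 34.08 35.57] 288
nose 172 [17.24 17.9  35.24]
```

The catch is pushing the lamp's foot out (lamp pivots ~2.5° in the pads) instead of being pushed back. Firm up the grip, and swing the foot in.

>>> arm_command --rows '[{"fingers":-1,"x":0,"y":0,"z":-0.002,"ax":0,"ay":0,"az":0},{"fingers":-1,"x":0,"y":0,"z":0,"ax":0,"ay":0,"az":0},{"fingers":-1,"x":0.001,"y":0,"z":0,"ax":0,"ay":1,"az":0},{"fingers":-1,"x":0.001,"y":0,"z":0,"ax":0,"ay":1,"az":0},{"fingers":-1,"x":0,"y":0,"z":0,"ax":0,"ay":1,"az":0},{"fingers":-1,"x":0,"y":0,"z":0,"ax":0,"ay":0,"az":0},{"fingers":-1,"x":0,"y":0,"z":0,"ax":0,"ay":0,"az":0}]' --grip_force 120

```text
clock: 13.87
tcp_pos: [0.5133, -0.1634, 0.2089]
orientation: [3.137, 0.109, 0.079]
contact_force: [0.2, -0.4, -3.8]
grip_width: 0.03
gripper_force: 119.2
```

```bash
python3 k.py k6.png; python3 rel.py|egrep 'wedge|back|tab\+|housing top|nose'
```

```text
clk 13.92 tcp dock 5.248494789072072 -0.7477107202591942 208.94267838286945 az 3.992764384537109 tool z dock 0.05054610835122293 -0.003284467065274598 F [-0.9  0.6 -3.3] M [-0.   0.5  0. ]
lug top 1663 Z -13.991123282861716 X [-7.4 -1.3  3.6]
lug back X [-1.9  0.8  2.8] 717 slope [-0.2  1.9]
housing top 1725 Z 34.49458157055009 rect ((-2.716160297393799, -0.1329822540283203), (59.53715896606445, 16.382125854492188), 89.49057006835938)
wedge top 592 z 106.29976445839137 ((14.105447769165039, -0.4813117980957031), (37.6319580078125, 9.569356918334961), 89.8463134765625)
housing back: x@lz0 6.39747594798209 slope y (deg) 0.16024277195570064 slope z(deg) 3.3352369260939003 1339 y [-28.8   27.43]
housing top 1902 z 174.3317924304942 ((4.298793792724609, -0.6968536376953125), (60.15764236450195, 17.29302215576172), 89.44699096679688)
tab+ x pct [25.95 28.5  31.21 33.61 35.64] 280
nose 166 [17.27 17.81 35.23]
```

The pad axis lets the lamp pivot, so this grip can't press the catch. Plan: stand the lamp on the dock's own foot in front of the channel, regrip the lug across its thickness (turn 90°), which resists that pivot. Lift out first.

>>> arm_command --rows '[{"fingers":-1,"x":0,"y":0,"z":-0.01,"ax":0,"ay":0,"az":0},{"fingers":-1,"x":0,"y":0,"z":-0.012,"ax":0,"ay":0,"az":0},{"fingers":-1,"x":0,"y":0,"z":-0.012,"ax":0,"ay":0,"az":0},{"fingers":-1,"x":-0.005,"y":0,"z":-0.005,"ax":0,"ay":0,"az":0},{"fingers":-1,"x":-0.009,"y":0,"z":0,"ax":0,"ay":1,"az":0},{"fingers":-1,"x":-0.009,"y":0,"z":0,"ax":0,"ay":1,"az":0},{"fingers":-1,"x":-0.006,"y":0,"z":0,"ax":0,"ay":1,"az":0},{"fingers":-1,"x":0,"y":0,"z":0,"ax":0,"ay":0,"az":0},{"fingers":-1,"x":0,"y":0,"z":0,"ax":0,"ay":0,"az":0}]'

```text
clock: 14.67
tcp_pos: [0.4828, -0.1655, 0.2463]
orientation: [-3.135, -0.109, -0.163]
contact_force: [0.4, -0.1, -3.3]
grip_width: 0.0302
gripper_force: 120.2
```

```bash
python3 k.py k7.png; python3 rel.py|egrep 'wedge|back|tab\+|housing top|nose'
```

```text
clk 14.72 tcp dock -24.882326967615565 -0.5620950455079182 246.42176806447432 az 4.016860221867597 tool z dock 0.10378014385723851 -0.0034905867671817695 F [ 0.7 -0.4 -3.6] M [-0.1  0.1  0. ]
lug top 1665 Z -14.076184397448655 X [-7.9 -1.6  3.1]
lug back X [-1.6  2.1  2.7] 895 slope [-0.1  2.1]
housing top 1989 Z 34.26888905166415 rect ((-1.538473129272461, -0.2338542938232422), (19.95599937438965, 59.112205505371094), 0.5869303941726685)
wedge top 656 z 145.82334104512506 ((-3.3406262397766113, 0.4685630798339844), (40.69224548339844, 10.068653106689453), 89.79998779296875)
housing back: x@lz0 -4.082784746583721 slope y (deg) 0.16559954100843188 slope z(deg) -4.196084815201722 1633 y [-28.74  27.37]
housing top 2335 z 212.27525182145234 ((-22.141639709472656, -0.6630172729492188), (60.08967590332031, 20.925701141357422), 89.47190856933594)
tab+ x pct [26.26 28.71 30.38 32.81 35.24] 197
nose 135 [17.64 21.54 24.44]
```

The pivot is elastic (sprang back). Straighten and stand it on the dock foot.

>>> arm_command --rows '[{"fingers":-1,"x":0,"y":0,"z":0,"ax":0,"ay":-2.1,"az":0},{"fingers":-1,"x":0,"y":0,"z":0,"ax":0,"ay":-2.1,"az":0},{"fingers":-1,"x":0,"y":0,"z":0.015,"ax":0,"ay":0,"az":0},{"fingers":-1,"x":0,"y":0,"z":0.02,"ax":0,"ay":0,"az":0},{"fingers":-1,"x":0,"y":0,"z":0.02,"ax":0,"ay":0,"az":0},{"fingers":-1,"x":0,"y":0,"z":0.012,"ax":0,"ay":0,"az":0},{"fingers":-1,"x":0,"y":0,"z":0.004,"ax":0,"ay":0,"az":0},{"fingers":-1,"x":0,"y":0,"z":0,"ax":0,"ay":0,"az":0},{"fingers":-1,"x":0,"y":0,"z":0,"ax":0,"ay":0,"az":0}]'

```text
clock: 15.47
tcp_pos: [0.4862, -0.1653, 0.1756]
orientation: [3.137, 0.11, 0.049]
contact_force: [0.6, 0.1, -3.2]
grip_width: 0.0301
gripper_force: 120.2
```

```bash
python3 k.py k8.png; python3 rel.py|egrep 'wedge|back|tab\+|housing top|nose'
```

```text
clk 15.52 tcp dock -22.029346471095508 -0.9004694338610066 176.02751126963224 az 4.0160676854598805 tool z dock 0.031652608092817024 -0.0035539238912418894 F [ 0.1 -0.5 -3.7] M [-0.   0.1 -0. ]
lug top 1645 Z -13.719536958742307 X [-7.5 -1.1  3.6]
lug back X [-1.3  2.9  3.4] 974 slope [-0.1  2.8]
housing top 2004 Z 34.525435420845 rect ((-0.8516654968261719, -0.33477020263671875), (20.548423767089844, 58.796913146972656), 0.10296321660280228)
wedge top 806 z 74.22266167178498 ((5.713414192199707, -3.965656280517578), (44.001609802246094, 31.86614418029785), 89.77471160888672)
housing back: x@lz0 -9.310250831900474 slope y (deg) 0.07924975302073764 slope z(deg) -0.8214948178036985 1731 y [-28.86  27.49]
housing top 2228 z 141.46090614854143 ((-21.347543716430664, -0.7983913421630859), (59.99971389770508, 21.29513168334961), 89.8854751586914)
tab+ x pct [26.14 28.58 31.04 33.47 35.29] 355
nose 168 [17.39 20.   35.07]
```

>>> arm_command --rows '[{"fingers":-1,"x":0,"y":0,"z":0.002,"ax":0,"ay":-0.5,"az":0},{"fingers":-1,"x":0,"y":0,"z":0.0015,"ax":0,"ay":0,"az":0},{"fingers":-1,"x":0,"y":0,"z":0.0015,"ax":0,"ay":0,"az":0},{"fingers":-1,"x":0,"y":0,"z":0,"ax":0,"ay":0,"az":0},{"fingers":-1,"x":0,"y":0,"z":0,"ax":0,"ay":0,"az":0}]'

```text
clock: 15.93
tcp_pos: [0.4865, -0.1654, 0.1711]
orientation: [3.137, 0.11, 0.037]
contact_force: [1.0, 0.2, 3.5]
grip_width: 0.0303
gripper_force: 121.3
```

>>> arm_command --rows '[{"fingers":-1,"x":0,"y":0,"z":0,"ax":0,"ay":0,"az":0},{"fingers":-1,"x":0,"y":0,"z":0,"ax":0,"ay":0,"az":0},{"fingers":0.4,"x":0,"y":0,"z":0,"ax":0,"ay":0,"az":0},{"fingers":0.4,"x":0,"y":0,"z":0,"ax":0,"ay":0,"az":0},{"fingers":0.4,"x":0,"y":0,"z":0,"ax":0,"ay":0,"az":0},{"fingers":0.4,"x":0,"y":0,"z":0,"ax":0,"ay":0,"az":0},{"fingers":0.4,"x":0,"y":0,"z":-0.01,"ax":0,"ay":0,"az":0},{"fingers":0.4,"x":0,"y":0,"z":-0.02,"ax":0,"ay":0,"az":0},{"fingers":0.4,"x":0,"y":0,"z":-0.02,"ax":0,"ay":0,"az":0},{"fingers":0.4,"x":0,"y":0,"z":-0.02,"ax":0,"ay":0,"az":0}]' --grip_force 20

```text
clock: 16.77
tcp_pos: [0.4837, -0.1652, 0.2414]
orientation: [3.137, 0.11, 0.033]
contact_force: [0.8, 0.0, -0.5]
grip_width: 0.0596
gripper_force: 0.0
```

>>> arm_command --rows '[{"fingers":0.4,"x":0,"y":0,"z":-0.01,"ax":0,"ay":-2,"az":0},{"fingers":0.4,"x":0,"y":0,"z":0,"ax":0,"ay":0,"az":0}]'

```text
clock: 16.93
tcp_pos: [0.4859, -0.1654, 0.2534]
orientation: [3.134, 0.11, -0.014]
contact_force: [0.4, 0.0, -0.4]
grip_width: 0.0599
gripper_force: 0.0
```

Run:
```python
from h import *
np.set_printoptions(precision=1,suppress=True)
f=grab('wrist','w9.png');P=cloud(f);h=cv2.cvtColor(f['frame'],cv2.COLOR_RGB2HSV)
a=np.radians(4.03);e=np.array([np.cos(a),np.sin(a)]);w=np.array([-e[1],e[0]]);D=P[...,:2]-[.5083,-.163]
x,y,z=D@e*1e3,D@w*1e3,P[...,2]*1e3;g=(f['depth']>0)&(abs(y)<60)&(x>-70)&(x<50)
for n,a,b in(('lug',181,190),('housing',134,141),('wedge',66.5,73),('plate',92,99)):
    m=cv2.morphologyEx((g&(z>a)&(z<b)).astype(np.uint8),cv2.MORPH_OPEN,np.ones((3,3)))>0
    if m.sum()>20: print(n,m.sum(),np.median(z[m]),cv2.minAreaRect(np.c_[x[m],y[m]].astype(np.float32)))
o=r.get_obs();T=R.from_rotvec(o['orientation']).as_matrix();d=(np.array(o['tcp_pos'])[:2]-[.5083,-.163])*1e3
print(o['clock'],d@e,d@w,o['tcp_pos'][2],'toolz',T[:2,2]@e,T[:2,2]@w,o['joints'],o['contact_force'])
```

```text
lug 1008 185.12897477412986 ((-23.83149528503418, -0.5635509490966797), (12.974964141845703, 35.97293472290039), 0.09838446229696274)
housing 1147 136.82978633386577 ((-23.13280487060547, -0.39981842041015625), (25.63240623474121, 59.1016845703125), 0.1539078652858734)
wedge 357 69.1813145584268 ((-5.771000862121582, -0.3245429992675781), (37.17543411254883, 9.202701568603516), 89.95552062988281)
plate 533 95.2146821436845 ((27.041847229003906, -0.8761367797851562), (75.22864532470703, 7.896814823150635), 89.07575225830078)
16.9833 -23.4113796757006 -0.5899805086392798 0.2515636078744967 toolz -0.010401048895264938 -0.004000906501385073 [ 0.4  0.2 -0.2  1.9  0.1  1.1 -1.4] [-0.2 -0.5 -0.2]
```

Lamp stands upright on the dock foot at dock (−23.5, −0.5). Turn the gripper 90°.

>>> arm_command --rows '[{"fingers":0.4,"x":0,"y":0,"z":0,"ax":0,"ay":0.6,"az":0},{"fingers":0.4,"x":0,"y":0,"z":0,"ax":0,"ay":0,"az":-7},{"fingers":0.4,"x":0,"y":0,"z":0,"ax":0,"ay":0,"az":-7},{"fingers":0.4,"x":0,"y":0,"z":0,"ax":0,"ay":0,"az":-7},{"fingers":0.4,"x":0,"y":0,"z":0,"ax":0,"ay":0,"az":-7},{"fingers":0.4,"x":0,"y":0,"z":0,"ax":0,"ay":0,"az":-7},{"fingers":0.4,"x":0,"y":0,"z":0,"ax":0,"ay":0,"az":-7},{"fingers":0.4,"x":0,"y":0,"z":0,"ax":0,"ay":0,"az":-7},{"fingers":0.4,"x":0,"y":0,"z":0,"ax":0,"ay":0,"az":-7},{"fingers":0.4,"x":0,"y":0,"z":0,"ax":0,"ay":0,"az":-7}]'

```text
clock: 17.82
tcp_pos: [0.4826, -0.1651, 0.2487]
orientation: [-2.614, -1.742, 0.008]
contact_force: [-0.0, 0.2, -0.0]
grip_width: 0.06
gripper_force: 0.0
```

>>> arm_command --rows '[{"fingers":0.2,"x":0,"y":0,"z":0,"ax":0,"ay":0,"az":-7},{"fingers":0.2,"x":0,"y":0,"z":0,"ax":0,"ay":0,"az":-7},{"fingers":0.2,"x":0,"y":0,"z":0,"ax":0,"ay":0,"az":-7},{"fingers":0.2,"x":0,"y":0,"z":0,"ax":0,"ay":0,"az":-6},{"fingers":0.2,"x":0,"y":0,"z":0,"ax":0,"ay":0,"az":0},{"fingers":0.2,"x":0,"y":0,"z":0,"ax":0,"ay":0,"az":0}]'

```text
clock: 18.32
tcp_pos: [0.4828, -0.1652, 0.2491]
orientation: [-2.146, -2.293, 0.008]
contact_force: [-0.5, -0.6, -0.6]
grip_width: 0.0514
gripper_force: 0.0
```

```bash
cat > s.py <<'E'
from h import *
import sys
np.set_printoptions(precision=4,suppress=True)
f=grab('wrist');P=cloud(f);np.savez('w10.npz',**f)
if len(sys.argv)>1: cv2.imwrite('pics/'+sys.argv[1],f['frame'][:,:,::-1])
a=np.radians(4.03);e=np.array([np.cos(a),np.sin(a)]);w=np.array([-e[1],e[0]]);D=P[...,:2]-[.5083,-.163]
x,y,z=D@e*1e3,D@w*1e3,P[...,2]*1e3;g=(f['depth']>0)&(abs(y)<60)&(x>-70)&(x<50)
o=r.get_obs();T=R.from_rotvec(o['orientation']).as_matrix();d=(np.array(o['tcp_pos'])[:2]-[.5083,-.163])*1e3
print(o['clock'],'tcp',d@e,d@w,o['tcp_pos'][2],'az',np.degrees(np.arctan2(T[1,0],T[0,0])),'toolz',T[:2,2]@e,T[:2,2]@w,'j7',o['joints'][6],o['contact_force'],o['moment'],o['grip_width'])
z0=float(sys.argv[2]) if len(sys.argv)>2 else 18
for n,a,b in(('lug',z0+163,z0+172),('housing',z0+115.5,z0+123),('plate',92,99),('tab',111,120),('cheek',61,69)):
    m=g&(z>a)&(z<b)
    if n=='plate' or n=='tab' or n=='cheek': m&=x>8
    m=cv2.morphologyEx(m.astype(np.uint8),cv2.MORPH_OPEN,np.ones((3,3)))>0
    if m.sum()>20: print(n,m.sum(),np.median(z[m]),cv2.minAreaRect(np.c_[x[m],y[m]].astype(np.float32)))
E
python3 s.py w10.png
```

```text
18.3667 tcp -25.39310224695097 -0.4711613067319728 0.24932607025943077 az 93.7964321861589 toolz -0.004121338231430999 -0.002633882533969094 j7 0.17129668217812716 [ 0.079  -0.7718 -0.074 ] [ 0.006  -0.0546 -0.0122] 0.05128161534220283
lug 950 185.18178118163064 ((-23.75680923461914, -0.5835342407226562), (36.90816879272461, 11.563600540161133), 89.79638671875)
housing 1277 136.69582612697906 ((-23.805614471435547, -0.13265037536621094), (25.46393585205078, 59.4904899597168), 0.2961430847644806)
plate 497 95.03835640176223 ((26.44267463684082, 0.07337188720703125), (74.94417572021484, 8.17795467376709), 89.15080261230469)
tab 280 114.9910652202006 ((29.779077529907227, -0.2213582992553711), (9.659021377563477, 21.582839965820312), 1.400782823562622)
cheek 378 65.06122193100734 ((19.180309295654297, -0.39569854736328125), (74.61955261230469, 11.604501724243164), 89.20475006103516)
```

>>> arm_command --rows '[{"fingers":0.2,"x":0,"y":0.0016,"z":0.02,"ax":0,"ay":0,"az":0},{"fingers":0.2,"x":0,"y":0,"z":0.02,"ax":0,"ay":0,"az":0},{"fingers":0.2,"x":0,"y":0,"z":0.02,"ax":0,"ay":0,"az":0},{"fingers":0.2,"x":0,"y":0,"z":0.018,"ax":0,"ay":0,"az":0},{"fingers":-1,"x":0,"y":0,"z":0,"ax":0,"ay":0,"az":0},{"fingers":-1,"x":0,"y":0,"z":0,"ax":0,"ay":0,"az":0},{"fingers":-1,"x":0,"y":0,"z":0,"ax":0,"ay":0,"az":0},{"fingers":-1,"x":0,"y":0,"z":0,"ax":0,"ay":0,"az":0},{"fingers":-1,"x":0,"y":0,"z":0,"ax":0,"ay":0,"az":0},{"fingers":-1,"x":0,"y":0,"z":0,"ax":0,"ay":0,"az":0}]' --grip_force 50

```text
clock: 19.2
tcp_pos: [0.4858, -0.1656, 0.1733]
orientation: [2.142, 2.296, -0.006]
contact_force: [-0.8, 1.0, 4.4]
grip_width: 0.0097
gripper_force: 49.3
```

>>> arm_command --rows '[{"fingers":-1,"x":0,"y":0,"z":0,"ax":0,"ay":0,"az":0},{"fingers":-1,"x":0,"y":0,"z":0,"ax":0,"ay":0,"az":0},{"fingers":-1,"x":0,"y":0,"z":0,"ax":0,"ay":0,"az":0}]' --grip_force 100

```text
clock: 19.45
tcp_pos: [0.4861, -0.1656, 0.1735]
orientation: [2.141, 2.295, -0.005]
contact_force: [-1.4, -0.8, 6.2]
grip_width: 0.0071
gripper_force: 98.4
```

```bash
python3 s.py w11.png
```

```text
19.5 tcp -22.3356822778006 -0.9873177708895707 0.17347479896678009 az 93.98718774962475 toolz -0.0007862912237013412 -0.004166895227628078 j7 0.12192760558789109 [-1.267   0.0776  6.0287] [0.1111 0.1987 0.0262] 0.00703486956295257
lug 1550 185.2943484844036 ((-24.383411407470703, 0.4657611846923828), (37.5328254699707, 19.287321090698242), 76.21268463134766)
housing 1831 136.78539161951247 ((-22.653533935546875, 7.891465187072754), (43.34823989868164, 25.84403419494629), 89.45328521728516)
plate 826 95.0595190525971 ((26.45021629333496, -0.6157875061035156), (76.32817077636719, 8.45564079284668), 88.79288482666016)
tab 500 114.81849369063204 ((30.065738677978516, -0.14351558685302734), (21.350162506103516, 10.364267349243164), 89.75486755371094)
cheek 612 65.12822860083139 ((19.169811248779297, -0.09112167358398438), (73.6935806274414, 11.6179838180542), 89.2187728881836)
```

View pics/w11.png

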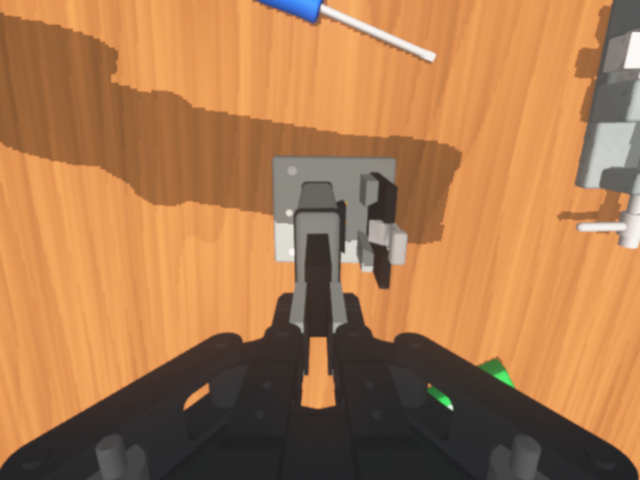

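I've used up my picture quota (in fact one view too many), so from here on I rely on numbers. The picture showed the lug gripped squarely at (318,280) and the dock channel beside it at (380,235). Lift.

>>> arm_command --rows '[{"fingers":-1,"x":0,"y":0,"z":-0.01,"ax":0,"ay":0,"az":0},{"fingers":-1,"x":0,"y":0,"z":-0.02,"ax":0,"ay":0,"az":0},{"fingers":-1,"x":0,"y":0,"z":-0.02,"ax":0,"ay":0,"az":0},{"fingers":-1,"x":0,"y":0,"z":-0.02,"ax":0,"ay":0,"az":0},{"fingers":-1,"x":0,"y":0,"z":-0.01,"ax":0,"ay":0,"az":0},{"fingers":-1,"x":0,"y":0.005,"z":0,"ax":0,"ay":0,"az":0},{"fingers":-1,"x":0,"y":0.005,"z":0,"ax":0,"ay":0,"az":0},{"fingers":-1,"x":0,"y":0,"z":0,"ax":0,"ay":0,"az":0},{"fingers":-1,"x":0,"y":0,"z":0,"ax":0,"ay":0,"az":0}]' --grip_force 120

```text
clock: 20.25
tcp_pos: [0.4948, -0.1641, 0.2505]
orientation: [-2.14, -2.296, 0.009]
contact_force: [-0.3, -0.4, -3.9]
grip_width: 0.006
gripper_force: 118.3
```

```bash
cat >> s.py <<'E'
m=g&(z>z0+62)&(z<z0+112)&(y>20)&(y<40)&(x<20)   # +y side wall of housing: edges in x
if m.sum()>100:
    for a in range(62,112,10):
        k=m&(z>z0+a)&(z<z0+a+10)
        if k.sum()>20: print('side',a+5,k.sum(),'x',np.percentile(x[k],[2,98]),'y',np.median(y[k]))
E
python3 s.py w12.png 97
```

```text
20.3 tcp -13.794019814632874 -0.15800986351956514 0.250562978435017 az 94.02340862395586 toolz -0.005832160750628796 -0.0019356320440396737 j7 0.16153131005533203 [-0.1257  0.1557 -3.513 ] [-0.0263 -0.0091 -0.031 ] 0.005762092739448137
lug 1532 262.2593907301756 ((-15.511980056762695, 1.997060775756836), (35.96338653564453, 27.221101760864258), 62.87432861328125)
housing 1433 213.95791538854863 ((-14.078283309936523, 8.757796287536621), (23.773019790649414, 41.064964294433594), 0.034673504531383514)
plate 481 95.02483127631555 ((26.451393127441406, -0.6502265930175781), (75.93877410888672, 8.17116928100586), 89.03046417236328)
tab 285 114.90204212578736 ((29.983097076416016, -0.027075767517089844), (21.20330810546875, 9.953885078430176), 89.49646759033203)
cheek 328 65.22239331683821 ((19.198701858520508, -0.4258689880371094), (10.210515975952148, 73.89128875732422), 0.301740825176239)
side 67 99 x [-26.0186  -3.0777] y 30.41754009729759
side 77 105 x [-26.1098  -2.7081] y 30.346708326396644
side 87 116 x [-25.867   -2.2716] y 30.37340727008914
side 97 136 x [-25.7396  -2.7588] y 30.30818348245011
side 107 138 x [-27.8945   0.0156] y 30.448887997873957
```

>>> arm_command --rows '[{"fingers":-1,"x":-0.0008,"y":0.005,"z":0,"ax":0,"ay":0,"az":0},{"fingers":-1,"x":0,"y":0.005,"z":0,"ax":0,"ay":0,"az":0},{"fingers":-1,"x":0,"y":0.003,"z":0,"ax":0,"ay":0,"az":0},{"fingers":-1,"x":0,"y":0,"z":0.007,"ax":0,"ay":0,"az":0},{"fingers":-1,"x":0,"y":0,"z":0.007,"ax":0,"ay":0,"az":0},{"fingers":-1,"x":0,"y":0,"z":0,"ax":0,"ay":0,"az":0},{"fingers":-1,"x":0,"y":0,"z":0,"ax":0,"ay":0,"az":0}]'

```text
clock: 20.88
tcp_pos: [0.5074, -0.1643, 0.237]
orientation: [-2.141, -2.296, 0.009]
contact_force: [-0.5, -0.1, -3.6]
grip_width: 0.0059
gripper_force: 118.4
```

```bash
python3 s.py w13.png 81
```

```text
20.9333 tcp -0.613749260169186 -1.3266316762546995 0.23753924430030093 az 93.99697901536052 toolz -0.0042582741385049135 -0.002849209495715378 j7 0.14153305244740264 [-0.0514 -1.0301 -4.3127] [-0.0257 -0.0368 -0.003 ] 0.006029086263373481
lug 1434 248.65939234926722 ((-2.898334264755249, 0.1345043182373047), (36.80375671386719, 18.597204208374023), 76.7839126586914)
housing 1930 200.14188318900386 ((-1.5560054779052734, 7.934670448303223), (43.49384689331055, 26.75850486755371), 89.35939025878906)
plate 495 95.07460790342454 ((26.499324798583984, 0.14980697631835938), (74.9854507446289, 8.069342613220215), 89.22581481933594)
tab 314 114.790171285609 ((29.969980239868164, -0.5714149475097656), (22.384668350219727, 9.98160457611084), 89.63981628417969)
cheek 191 65.23726556575338 ((18.5783748626709, 27.169353485107422), (19.139562606811523, 9.06959342956543), 87.89737701416016)
side 67 87 x [-14.0661   9.7933] y 29.147934028277856
side 77 103 x [-13.6468   9.7329] y 29.19159258055392
side 87 114 x [-13.8256   9.5719] y 29.14649534174353
side 97 139 x [-13.4666   9.7738] y 29.15424264660907
side 107 82 x [-12.6163  10.1148] y 29.213302420469574
```

>>> arm_command --rows '[{"fingers":-1,"x":0.0005,"y":0.001,"z":0.004,"ax":0,"ay":0,"az":0},{"fingers":-1,"x":0,"y":0,"z":0.004,"ax":0,"ay":0,"az":0},{"fingers":-1,"x":0,"y":0,"z":0.003,"ax":0,"ay":0,"az":0},{"fingers":-1,"x":0,"y":0,"z":0.003,"ax":0,"ay":0,"az":0},{"fingers":-1,"x":0,"y":0,"z":0.003,"ax":0,"ay":0,"az":0},{"fingers":-1,"x":0,"y":0,"z":0.003,"ax":0,"ay":0,"az":0},{"fingers":-1,"x":0,"y":0,"z":0.003,"ax":0,"ay":0,"az":0},{"fingers":-1,"x":0,"y":0,"z":0,"ax":0,"ay":0,"az":0}]'

```text
clock: 21.6
tcp_pos: [0.5084, -0.1639, 0.2142]
orientation: [-2.142, -2.297, 0.009]
contact_force: [-1.7, 0.1, -1.9]
grip_width: 0.0057
gripper_force: 119.0
```

```bash
python3 s.py w14.png 58
```

```text
21.65 tcp 0.16667300852871775 -1.0052457232983372 0.21451482219101056 az 93.99484961661958 toolz -0.004642222835332106 -0.003019723983682515 j7 0.12661289208942625 [-1.1809  0.7046 -3.4412] [0.0531 0.3524 0.4027] 0.0060803689554291464
lug 1421 225.81122978071068 ((2.404524326324463, 0.3178844451904297), (18.516246795654297, 37.27732467651367), 12.772961616516113)
housing 1922 177.23706469407347 ((-1.785618782043457, 6.830131530761719), (45.334388732910156, 26.382183074951172), 89.97692108154297)
plate 582 95.06140861465434 ((26.558177947998047, -0.1232147216796875), (75.25082397460938, 8.135141372680664), 89.22188568115234)
tab 373 114.94476892459532 ((30.059202194213867, -0.1920461654663086), (21.86380386352539, 10.021965026855469), 89.53693389892578)
cheek 231 65.1089972362875 ((18.344966888427734, 27.37213706970215), (19.430456161499023, 8.965357780456543), 87.19409942626953)
side 67 89 x [-16.8409   7.9657] y 28.883938436238736
side 77 104 x [-15.1462   8.2601] y 28.894864268305074
side 87 111 x [-14.618    8.6206] y 28.973977980587982
side 97 127 x [-14.1686   9.2103] y 28.946824881612557
side 107 72 x [-12.8083   9.0246] y 29.10635978798838
```

The catch still deflects the lamp ~2.5° (soft pads), now with moment building (0.35 N·m). Swing the foot in with tool tilt to press the catch back.

>>> arm_command --rows '[{"fingers":-1,"x":0,"y":0,"z":0,"ax":-1,"ay":0,"az":0},{"fingers":-1,"x":0,"y":0,"z":0,"ax":-1,"ay":0,"az":0},{"fingers":-1,"x":0,"y":0,"z":0,"ax":-1,"ay":0,"az":0},{"fingers":-1,"x":0,"y":0,"z":0,"ax":-1,"ay":0,"az":0},{"fingers":-1,"x":0,"y":0,"z":0,"ax":0,"ay":0,"az":0},{"fingers":-1,"x":0,"y":0,"z":0,"ax":0,"ay":0,"az":0}]'

```text
clock: 22.15
tcp_pos: [0.5086, -0.1642, 0.2152]
orientation: [2.11, 2.262, 0.071]
contact_force: [-2.3, 1.5, -1.3]
grip_width: 0.0058
gripper_force: 120.1
```

```bash
python3 s.py w15.png 58
```

```text
22.2 tcp 0.4850664030154217 -1.1123548154027068 0.21518176768490163 az 93.97981412133775 toolz 0.06644369156412623 -0.0035048523590545362 j7 0.15610479900500457 [-3.6443 -1.721  -1.5135] [-0.1774  1.0254 -0.3462] 0.00638481517820048
lug 1408 226.73813962093834 ((1.1025724411010742, -0.35973167419433594), (17.206514358520508, 37.8568229675293), 12.791058540344238)
housing 1981 178.12050869436658 ((-1.2386856079101562, 4.425382614135742), (50.357608795166016, 27.174951553344727), 89.4289321899414)
plate 600 95.04399621318512 ((26.52965545654297, -0.7168655395507812), (75.41407012939453, 8.166421890258789), 89.18806457519531)
tab 358 114.83480927305024 ((31.38288688659668, -0.36190032958984375), (21.734708786010742, 10.162456512451172), 89.12140655517578)
cheek 221 65.1864205928243 ((18.54146957397461, 27.2109317779541), (9.119534492492676, 18.691036224365234), 0.31881070137023926)
side 67 91 x [-15.4444   9.3209] y 28.873203731955776
side 77 101 x [-15.2575   9.1516] y 28.891085632486806
side 87 119 x [-14.8552   9.6345] y 28.894313449403114
side 97 139 x [-13.7699   9.5493] y 28.936452522307484
side 107 79 x [-11.8921   9.17  ] y 28.95938972111031
```

>>> arm_command --rows '[{"fingers":-1,"x":0,"y":0.0007,"z":0,"ax":-1,"ay":0,"az":0},{"fingers":-1,"x":0,"y":0.0007,"z":0,"ax":-1,"ay":0,"az":0},{"fingers":-1,"x":0,"y":0,"z":0,"ax":-1,"ay":0,"az":0},{"fingers":-1,"x":0,"y":0,"z":0.002,"ax":0,"ay":0,"az":0},{"fingers":-1,"x":0,"y":0,"z":0.002,"ax":0,"ay":0,"az":0},{"fingers":-1,"x":0,"y":0,"z":0,"ax":0,"ay":0,"az":0}]'

```text
clock: 22.7
tcp_pos: [0.5121, -0.1636, 0.2114]
orientation: [2.082, 2.234, 0.132]
contact_force: [0.5, -0.4, 0.7]
grip_width: 0.0001
gripper_force: 0.0
```

```bash
python3 s.py w16.png 54
```

```text
22.75 tcp 3.6962182962194223 -0.8115536007152138 0.2114709055119406 az 94.02024350816673 toolz 0.120625501900764 -0.0031919159842434186 j7 0.1772554783220342 [-0.8085  0.3804  0.2764] [ 0.0295  0.0921 -0.0286] -6.508378945408495e-05
plate 521 95.00154544904011 ((26.411752700805664, -2.2406997680664062), (72.3707046508789, 7.908087730407715), 89.53194427490234)
tab 367 114.74448269021484 ((29.884138107299805, -0.4287252426147461), (22.05062484741211, 10.349550247192383), 87.2638931274414)
cheek 208 65.05191777735737 ((18.51021957397461, -13.794179916381836), (47.6412353515625, 9.401700019836426), 86.84552764892578)
side 67 891 x [-51.9261 -13.0325] y 27.803633659566202
side 77 460 x [-23.4156  18.7634] y 31.1151660690172
side 87 707 x [-12.7185  12.4925] y 31.794998361196523
side 97 151 x [-3.9887  4.8452] y 30.425577696751024
```

The lamp slipped out of the grip. Locate it numerically before moving anything.

```bash
cat > hm.py <<'E'
from h import *
np.set_printoptions(linewidth=250)
a=np.radians(4.03);e=np.array([np.cos(a),np.sin(a)]);w=np.array([-e[1],e[0]])
H=np.full((26,22),-1.);  # x from -190..70 step 10, y -110..110
for n in('top','scene','wrist'):
    f=grab(n);P=cloud(f);D=P[...,:2]-[.5083,-.163];x,y,z=D@e*1e3,D@w*1e3,P[...,2]*1e3
    m=(f['depth']>0)&(x>-190)&(x<70)&(abs(y)<110)&(z<188)
    np.maximum.at(H,(((x[m]+190)//10).astype(int),((y[m]+110)//10).astype(int)),z[m])
    np.savez('hm_'+n+'.npz',x=x,y=y,z=z,frame=f['frame'])
print('cols y',[-105+10*i for i in range(22)])
for i,row in enumerate(H): print('%5d'%(-185+10*i),' '.join('%4d'%round(q) for q in row))
E
python3 hm.py
```

```text
cols y [-105, -95, -85, -75, -65, -55, -45, -35, -25, -15, -5, 5, 15, 25, 35, 45, 55, 65, 75, 85, 95, 105]
 -185    1    1    1    1    1    2    1    1    1    4    5    3    4    4    3    5    3    4    4    4    4    4
 -175    1    1    3    1    2    1    4    2    1    3    4    3    2    3    4    4    3    3    3    6    4    4
 -165    1    1    1    1    2    0    2    4    2    3    2    3    4    4    4    3    4    3    5    4    4    5
 -155    3    1    4    1    1    1    1    2    1    4    3    3    4    3    6    3    6    4    6    4    5    4
 -145    2    2    3    2    1    1    2    1    1    4    5    4    5    5    2    3    5    3    4    4    3    5
 -135    1    2    1    2    1    2    1    1    1    3    3    3   51   52    3    4    5    4    4    4    4    3
 -125    1    2    1    1    1    2    1    2    2    3    2   53   59   60   57    3    4    5    6    3    4    4
 -115    2    3    1    1    1    2    1    1    2    4    6   60   67   70   63   51    3    4    7    3    2    3
 -105    1    1    2    2    1    1    0    1    2    4    2   69
[... 1322 characters left out ...]
   4
   15    3    3    2    1    1   17   19   67   67   66   84   78   67   70  138  141  134  117    6    5    4    3
   25    2    4    4    2    1   15   18   97   97  117  118  119  117   99   98  128  129  126    3    3    4    3
   35    3    5    3    3    1   16   81   99   96  116  118  117  117   96   97   23  118  113    5    4    5    3
   45    4    4    2    3    1   17   19   20   20   19   21   22   19   20   20   22   99   98    5    4    5    5
   55    3    2    4    6    1    1    2    4    2    3    3    4    3    5    3    3    4    3    4    3    2    3
   65    5    5    4    4    2    3    1    5    3    4    4    2    3    4    4    3    4    4    2    4    2    3
```

The picture may be of a lamp still falling. Let it settle (hand held still, opened a bit) and look again.

>>> arm_command --rows '[{"fingers":-1,"x":0,"y":0,"z":-0.02,"ax":0,"ay":0,"az":0},{"fingers":-1,"x":0,"y":0,"z":-0.03,"ax":0,"ay":0,"az":0},{"fingers":-1,"x":0,"y":0,"z":-0.03,"ax":3.5,"ay":0,"az":0},{"fingers":-1,"x":0,"y":0,"z":-0.03,"ax":3.5,"ay":0,"az":0},{"fingers":-1,"x":0,"y":0,"z":0,"ax":0,"ay":0,"az":0},{"fingers":-1,"x":0,"y":0,"z":0,"ax":0,"ay":0,"az":0}]'

```text
clock: 23.4
tcp_pos: [0.5018, -0.1639, 0.3223]
orientation: [2.139, 2.296, -0.003]
contact_force: [0.3, 0.0, -0.4]
grip_width: 0.0001
gripper_force: 0.0
```

```bash
sed -i 's/z<188/z<230/' hm.py; python3 hm.py; python3 p.py
```

```text
cols y [-105, -95, -85, -75, -65, -55, -45, -35, -25, -15, -5, 5, 15, 25, 35, 45, 55, 65, 75, 85, 95, 105]
 -185    2    3    1    1    1    3    3    4    4    5    3    3    4    4    5    5    4    4    3    5    3    3
 -175    3    3    2    2    2    1    4    5    3    3    2    5    3    4    5    4    3    4    2    4    3    3
 -165    3    1    1    2    1    2    2    3    6    3    4    5    4    5    3    5    5    4    4    5    2    4
 -155    2    2    1    2    1    4    2    6    4    3    4    6    4    4    5    3    4    6    3    3    3    4
 -145    2    3    1    1    1    3    4    3    4    4    4    5    3    3    4    4    4    4    3    4    3    3
 -135    1    1    1    1    1    3    4    3    3    3    4    4    4    4    3    6    4    5    3    4    6    5
 -125    3    1    1    1    2    4    4    4    5    3    4    2    5    3    4    4    6    5    3    4    3    3
 -115    2    3    1    2    1    3    3    4    5    3    3    6    3    3    4    3    3    4    4    4    5    3
 -105    1    2    1    2    3    4    3    3    3    5    4    3
[... 1533 characters left out ...]
    4   24   19   23   21
   35    2    2    1    1    1   15   21   96   96  117  117  118  114   95   95   23    4    3    3   16   23   23
   45    1    2    1    1    1   18   21   19   20   22   21   21   19   22   21   19    5    3    3    5   22   24
   55    1    1    3    1    1    3    3    3    4    5    5    4    4    3    5    5    3    2    4    6   21   24
   65    1    1    2    2    1    4    4    4    4    4    2    4    4    3    4    5    4    5    3    5   20   25
23.55 [ 0.4991 -0.1641  0.3193] rack -0.3898204508824894 -0.07389433809251303 toolx az 94.00345047795307 tilt -0.14725729823474884 z [-0.0044 -0.0029 -1.    ] [-0.043  -0.3925  0.7881] [ 0.0559  0.0225 -0.049 ]
```

The lamp lies on its front on the bench left of the dock (foot toward the robot, lug toward +x). Measure it exactly and check the screwdriver.

Run:
```python
from h import *
np.set_printoptions(precision=1,suppress=True)
def blue(F): h=cv2.cvtColor(F,cv2.COLOR_RGB2HSV);return (h[...,0]>105)&(h[...,0]<130)&(h[...,1]>150)&(h[...,2]>60)
a0=dict(np.load('top0.npz'))['frame']
d=np.load('hm_top.npz');m0,m1=blue(a0),blue(d['frame'])
print('driver px before/after',[ (m.sum(),np.argwhere(m).mean(0)) for m in(m0,m1)])
print('driver handle dock xy', d['x'][m1].mean(),d['y'][m1].mean())
for n in('top','wrist'):
    d=np.load('hm_'+n+'.npz');x,y,z=d['x'],d['y'],d['z']
    g=(x>-140)&(x<110)&(y>58)&(y<180)
    for nm,a,b in(('all',12,50),('wedge',33,50),('hous',25,50),('lug',14,25)):
        m=g&(z>a)&(z<b)
        if nm=='lug': m&=x>25
        m=cv2.morphologyEx(m.astype(np.uint8),cv2.MORPH_OPEN,np.ones((3,3)))
        c,l,s,_=cv2.connectedComponentsWithStats(m);
        if c<2: continue
        i=1+np.argmax(s[1:,4]);q=l==i
        print(n,nm,q.sum(),'z',np.median(z[q]),cv2.minAreaRect(np.c_[x[q],y[q]].astype(np.float32)))
```

```text
driver px before/after [(np.int64(395), array([325.5, 271.8])), (np.int64(397), array([325.6, 271.8]))]
driver handle dock xy -68.5099623221649 182.9321307586916
top all 1795 z 26.33987905626345 ((-17.42168426513672, 104.09669494628906), (176.5580291748047, 59.9810791015625), 6.229193687438965)
top wedge 251 z 35.444755969903156 ((-72.31210327148438, 99.01598358154297), (36.92256546020508, 36.839927673339844), 87.1170883178711)
top hous 546 z 33.05100100498548 ((-67.70393371582031, 98.62357330322266), (50.26266098022461, 73.34603881835938), 86.83304595947266)
top lug 197 z 19.393530862879537 ((43.92413330078125, 110.5177001953125), (37.499755859375, 35.890018463134766), 88.64216613769531)
wrist all 7460 z 24.75749672120864 ((-16.178184509277344, 123.1873779296875), (177.46913146972656, 113.71617889404297), 0.12476857751607895)
wrist wedge 784 z 34.35183908165393 ((-69.2208251953125, 98.8968734741211), (36.78553009033203, 39.34046173095703), 3.4167637825012207)
wrist hous 1242 z 33.96778006482084 ((-74.59785461425781, 100.91400909423828), (50.601009368896484, 45.265602111816406), 4.7861738204956055)
wrist lug 774 z 18.18969553232219 ((43.66127395629883, 110.83001708984375), (40.8213996887207, 35.98929214477539), 6.375669002532959)
```

Screwdriver untouched. Lamp lies 6.2° off the dock axis, eye at dock (44.5, 110.8). Go there with the tool yawed to 190° (so a half turn later faces it to the dock).

>>> arm_command --rows '[{"fingers":0.3,"x":0.028,"y":0.0134,"z":0,"ax":0,"ay":0,"az":0},{"fingers":0.3,"x":0.028,"y":0.0134,"z":0,"ax":0,"ay":0,"az":0},{"fingers":0.3,"x":0.028,"y":0.0134,"z":0,"ax":0,"ay":0,"az":0},{"fingers":0.3,"x":0.028,"y":0.0134,"z":0,"ax":0,"ay":0,"az":0},{"fingers":0.3,"x":0,"y":0,"z":0.018,"ax":0,"ay":0,"az":-7.1},{"fingers":0.3,"x":0,"y":0,"z":0.018,"ax":0,"ay":0,"az":-7.1},{"fingers":0.3,"x":0,"y":0,"z":0.018,"ax":0,"ay":0,"az":-7.1},{"fingers":0.3,"x":0,"y":0,"z":0.018,"ax":0,"ay":0,"az":-7.1},{"fingers":0.3,"x":0,"y":0,"z":0.018,"ax":0,"ay":0,"az":-7.1},{"fingers":0.3,"x":0,"y":0,"z":0.018,"ax":0,"ay":0,"az":-7.1}]'

```text
clock: 24.38
tcp_pos: [0.5439, -0.0492, 0.2099]
orientation: [-1.151, -2.919, 0.007]
contact_force: [-0.2, 0.2, -0.4]
grip_width: 0.0554
gripper_force: 0.0
```

>>> arm_command --rows '[{"fingers":0.3,"x":0,"y":0,"z":0.018,"ax":0,"ay":0,"az":-7.1},{"fingers":0.3,"x":0,"y":0,"z":0.018,"ax":0,"ay":0,"az":-7.1},{"fingers":0.3,"x":0,"y":0,"z":0.018,"ax":0,"ay":0,"az":-7.1},{"fingers":0.3,"x":0,"y":0,"z":0.018,"ax":0,"ay":0,"az":-7.1},{"fingers":0.3,"x":0,"y":0,"z":0.018,"ax":0,"ay":0,"az":-7.1},{"fingers":0.3,"x":0,"y":0,"z":0.018,"ax":0,"ay":0,"az":-7.1},{"fingers":0.3,"x":0,"y":0,"z":0.018,"ax":0,"ay":0,"az":-7.1},{"fingers":0.3,"x":0,"y":0,"z":0.018,"ax":0,"ay":0,"az":-3.9},{"fingers":0.3,"x":0,"y":0,"z":0,"ax":0,"ay":0,"az":0}]'

```text
clock: 25.13
tcp_pos: [0.5409, -0.05, 0.0638]
orientation: [0.282, -3.118, 0.002]
contact_force: [-0.4, -0.2, -0.3]
grip_width: 0.0558
gripper_force: 0.0
```

```bash
cat > q.py <<'E'
from h import *
np.set_printoptions(precision=2,suppress=True)
f=grab('wrist');P=cloud(f)
o=r.get_obs();T=R.from_rotvec(o['orientation']).as_matrix();t=np.array(o['tcp_pos'])
Q=(P-t)@T*1e3;X,Y,Z=[Q[...,i] for i in range(3)];z=P[...,2]*1e3;ok=f['depth']>0
np.savez('q.npz',X=X,Y=Y,Z=Z,z=z,ok=ok,frame=f['frame'])
print(o['clock'],t*1e3,'az',np.degrees(np.arctan2(T[1,0],T[0,0])),'toolz',T[:,2],'F',o['contact_force'],'M',o['moment'],'w',o['grip_width'],'j7',o['joints'][6])
E
cat > q1.py <<'E'
from q import *
for nm,a,b in(('lug',14,23),('hous',24,32),('wedge',33,50)):
    m=ok&(z>a)&(z<b)&(abs(Y)<50)&(X>-60)&(X<160)
    if nm=='lug': m&=abs(Y)<23
    m=cv2.morphologyEx(m.astype(np.uint8),cv2.MORPH_OPEN,np.ones((3,3)))
    c,l,s,_=cv2.connectedComponentsWithStats(m)
    if c>1: i=1+np.argmax(s[1:,4]);k=l==i;print(nm,k.sum(),np.median(z[k]),cv2.minAreaRect(np.c_[X[k],Y[k]].astype(np.float32)))
E
python3 q1.py
```

```text
25.1833 [542.08 -49.75  65.68] az -169.88385789551768 toolz [-0.01 -0.   -1.  ] F [-0.3  -0.45  0.41] M [0.02 0.09 0.04] w 0.05543285005611658 j7 1.2597159291639357
lug 3667 18.1832922047003 ((-0.7458076477050781, 1.9345130920410156), (41.460514068603516, 53.53471374511719), 89.4114761352539)
hous 15812 25.293893610014344 ((81.34979248046875, -1.0141944885253906), (59.802345275878906, 108.9099349975586), 89.60282135009766)
wedge 6191 34.30079839441208 ((111.78251647949219, -1.209829330444336), (39.23184585571289, 37.54893493652344), 89.94371795654297)
```

>>> arm_command --rows '[{"fingers":0.3,"x":0,"y":-0.001,"z":0.02,"ax":0,"ay":0,"az":0},{"fingers":0.3,"x":0,"y":0,"z":0.015,"ax":0,"ay":0,"az":0},{"fingers":0.3,"x":0,"y":0,"z":0.0075,"ax":0,"ay":0,"az":0},{"fingers":-1,"x":0,"y":0,"z":0,"ax":0,"ay":0,"az":0},{"fingers":-1,"x":0,"y":0,"z":0,"ax":0,"ay":0,"az":0},{"fingers":-1,"x":0,"y":0,"z":0,"ax":0,"ay":0,"az":0},{"fingers":-1,"x":0,"y":0,"z":0,"ax":0,"ay":0,"az":0},{"fingers":-1,"x":0,"y":0,"z":0,"ax":0,"ay":0,"az":0}]' --grip_force 35

```text
clock: 25.85
tcp_pos: [0.5453, -0.0507, 0.0262]
orientation: [0.279, -3.127, 0.005]
contact_force: [0.1, 0.6, 0.8]
grip_width: -0.0001
gripper_force: 0.0
```

>>> arm_command --rows '[{"fingers":-1,"x":0,"y":0,"z":-0.008,"ax":0,"ay":0,"az":0},{"fingers":-1,"x":0.001,"y":0,"z":-0.012,"ax":0,"ay":0,"az":0},{"fingers":-1,"x":0.002,"y":0,"z":-0.012,"ax":0,"ay":0,"az":0},{"fingers":-1,"x":0.003,"y":0,"z":-0.012,"ax":0,"ay":0,"az":0},{"fingers":-1,"x":0.004,"y":0,"z":-0.012,"ax":0,"ay":0,"az":0},{"fingers":-1,"x":0.005,"y":0,"z":-0.012,"ax":0,"ay":0,"az":0}]'

```text
clock: 26.35
tcp_pos: [0.5301, -0.0532, 0.0953]
orientation: [0.279, -3.127, 0.005]
contact_force: [-0.7, -0.7, -0.3]
grip_width: 0.0
gripper_force: 0.0
```

```bash
cat > q2.py <<'E'
from q import *
# back face (facing +X tool / up): fit plane on housing points beside the wedge, in tool frame
m=ok&(abs(Y)>19)&(abs(Y)<29)&(X>-40)&(X<150)&(Z>-10)&(z>6)
h=cv2.cvtColor(frame:=f['frame'],cv2.COLOR_RGB2HSV);m&=h[...,1]<70
p=np.c_[X[m],Y[m],Z[m]];rng=np.random.default_rng(0);best=0
for _ in range(300):
    a=p[rng.choice(len(p),3,False)];n=np.cross(a[1]-a[0],a[2]-a[0]);n/=np.linalg.norm(n)+1e-9
    k=abs((p-a[0])@n)<1.5
    if k.sum()>best and n[0]**2+n[2]**2>.9: best=k.sum();K=k
c=p[K].mean(0);n=np.linalg.svd(p[K]-c,full_matrices=False)[2][2];n*=np.sign(n[0]) or 1
print('pts',len(p),best,'centroid',c,'normal',n,'lamp angle from tool axis deg',np.degrees(np.arctan2(-n[2],n[0])),'X',np.percentile(p[K][:,0],[1,99]),'Z',np.percentile(p[K][:,2],[1,99]),'height',np.percentile(z[m][K],[1,99]))
E
python3 q2.py
```

```text
26.4 [530.17 -53.35  97.02] az -169.79987952744557 toolz [-0. -0. -1.] F [-0.15 -0.3   1.41] M [0.01 0.02 0.03] w -2.2091994398930334e-05 j7 1.299155733764123
pts 6400 5719 centroid [77.68  0.93 71.97] normal [ 0.   -0.01 -1.  ] lamp angle from tool axis deg 89.97185440683151 X [ 16.34 130.74] Z [70.53 73.44] height [23.76 26.56]
```

Fingers closed above the lug (pads stand back while open). Go back, lower this time.

>>> arm_command --rows '[{"fingers":0.3,"x":-0.005,"y":0,"z":0,"ax":0,"ay":0,"az":0},{"fingers":0.3,"x":-0.005,"y":0,"z":0,"ax":0,"ay":0,"az":0},{"fingers":0.3,"x":-0.005,"y":0,"z":0.02,"ax":0,"ay":0,"az":0},{"fingers":0.3,"x":0,"y":0,"z":0.025,"ax":0,"ay":0,"az":0},{"fingers":0.3,"x":0,"y":0,"z":0.02,"ax":0,"ay":0,"az":0},{"fingers":0.3,"x":0,"y":0,"z":0.009,"ax":0,"ay":0,"az":0},{"fingers":0.3,"x":0,"y":0,"z":0,"ax":0,"ay":0,"az":0}]'

```text
clock: 26.98
tcp_pos: [0.5431, -0.0505, 0.0169]
orientation: [0.279, -3.121, 0.003]
contact_force: [-0.4, -0.6, 0.9]
grip_width: 0.0556
gripper_force: 0.0
```

>>> arm_command --rows '[{"fingers":-1,"x":0,"y":0,"z":0.001,"ax":0,"ay":0,"az":0},{"fingers":-1,"x":0,"y":0,"z":0,"ax":0,"ay":0,"az":0},{"fingers":-1,"x":0,"y":0,"z":0,"ax":0,"ay":0,"az":0},{"fingers":-1,"x":0,"y":0,"z":0,"ax":0,"ay":0,"az":0}]' --grip_force 40

```text
clock: 27.32
tcp_pos: [0.5455, -0.0508, 0.0195]
orientation: [0.279, -3.128, 0.005]
contact_force: [-0.1, 0.4, -0.1]
grip_width: 0.0072
gripper_force: 0.0
```

```bash
cat > q3.py <<'E'
from q import *
h=cv2.cvtColor(f['frame'],cv2.COLOR_RGB2HSV)
H=np.full((24,16),-9.)
m=ok&(X>-70)&(X<170)&(abs(Y)<80)&(z<120)
np.maximum.at(H,(((X[m]+70)//10).astype(int),((Y[m]+80)//10).astype(int)),z[m])
print('cols Y',[-75+10*i for i in range(16)])
for i,row in enumerate(H): print('%5d'%(-65+10*i),' '.join('%4d'%round(v) for v in row))
E
python3 q3.py; cp q.npz q3.npz; cp pics/g.png /dev/null
```

```text
27.3667 [545.32 -50.84  19.36] az -169.81001583488083 toolz [-0. -0. -1.] F [ 0.19  0.33 -0.06] M [ 0.04 -0.04 -0.04] w 0.00047912508504654723 j7 1.2014596871100458
cols Y [-75, -65, -55, -45, -35, -25, -15, -5, 5, 15, 25, 35, 45, 55, 65, 75]
  -65   -9   -9   -9   -9   -9   -9   -9    1    1   -9   -9   -9   -9   -9   -9   -9
  -55   -9   -9   -9   -9   -9   -9   -9    1    1   -9   -9   -9   -9   -9   -9   -9
  -45    0    0   -9    1    0   -9   -9    1    1   -9   -9    0    0   -9    0    1
  -35    1    1    1    1    1    0   -9    1    1   -9    0    1    1    1    1    1
  -25    1    1    1    1    1    1   -9   -9   -9   -9   16    1    1    1    1    1
  -15    1    1    1  106  103   89   -1   80   80   -9   90  104  105    1    1    1
   -5    1    1    1  111  113   89   19   83   83   19   91  113  107    1    1    1
    5   19  120  120  120  120  120   80  120  120   80  120  120  120  120  118    1
   15   19  120  120  120  120  120  120  120  120  120  120  106  120  120  120    1
   25   97   96   18    1    1   25   25   25   25   24   24   15   17   14    1   
[... 506 characters left out ...]
17   26   26
   95   19   19   19   18    2   27   36   36   36   36   35   23    1    1   24   27
  105   19   19   20   19    1   27   36   37   36   36   27   23    1    2   19   26
  115   19   19   19   18    1   28   36   36   37   36   27   22    2    2    2   24
  125    1    1    2    1    2   25   25   -9   -9   -9   25   22    1    2    1   20
  135   -9   -9   -9   -9   -9   -9   -9   -9   -9   -9   -9   -9   -9   -9   -9   -9
  145   -9   -9   -9   -9   -9   -9   -9   -9   -9   -9   -9   -9   -9   -9   -9   -9
  155   -9   -9   -9   -9   -9   -9   -9   -9   -9   -9   -9   -9   -9   -9   -9   -9
  165   -9   -9   -9   -9   -9   -9   -9   -9   -9   -9   -9   -9   -9   -9   -9   -9
```

Twice missed at the lug. The housing itself (60 mm wide) is the sounder grip – and the one wanted for docking (TCP at lamp z≈116). Rise, shift over it, descend and grip.

>>> arm_command --rows '[{"fingers":-1,"x":0,"y":0.002,"z":-0.025,"ax":0,"ay":0,"az":0},{"fingers":0.65,"x":0.013,"y":0,"z":-0.012,"ax":0,"ay":0,"az":0},{"fingers":0.65,"x":0.014,"y":0,"z":0,"ax":0,"ay":0,"az":0},{"fingers":0.65,"x":0,"y":0,"z":0,"ax":0,"ay":0,"az":0},{"fingers":0.65,"x":0,"y":0,"z":0.015,"ax":0,"ay":0,"az":0},{"fingers":0.65,"x":0,"y":0,"z":0.016,"ax":0,"ay":0,"az":0},{"fingers":0.65,"x":0,"y":0,"z":0.01,"ax":0,"ay":0,"az":0},{"fingers":-1,"x":0,"y":0,"z":0,"ax":0,"ay":0,"az":0},{"fingers":-1,"x":0,"y":0,"z":0,"ax":0,"ay":0,"az":0},{"fingers":-1,"x":0,"y":0,"z":0,"ax":0,"ay":0,"az":0}]' --grip_force 60

```text
clock: 28.2
tcp_pos: [0.5189, -0.0525, 0.0157]
orientation: [0.28, -3.127, 0.004]
contact_force: [-2.4, 2.5, 14.1]
grip_width: 0.0347
gripper_force: 7.2
```

```bash
python3 q3.py
```

```text
28.25 [519.52 -52.29  16.34] az -169.75361450589222 toolz [-0. -0. -1.] F [-1.44  0.6  15.54] M [ 0.18  0.43 -0.03] w 0.027101352343884402 j7 1.18749491189682
cols Y [-75, -65, -55, -45, -35, -25, -15, -5, 5, 15, 25, 35, 45, 55, 65, 75]
  -65   -9   -9   -9   -9    0    1    1    1    1    0    1    0   -9   -9   -9   -9
  -55   -9   -9   -9   -9   -9    1    0   -9    0   15   13   -9   -9   -9   -9   -9
  -45   -9   -1   -9   -9   -9   18   20   19   20   20   16   -9   -9   -9   -1   -9
  -35    0    1    1   -9   -9   19   20   20   20   19   16   -9   -9    1    1    1
  -25   -1   16    0    0   -9   19   20   18   20   19    0   -9    1    1    1    1
  -15   19   19    1  101   84   63   63   20   20   62   -9   86  101    1    1    1
   -5   96   19   88  106   84   63   68   20   20   68   -9   88  106  104    1    1
    5   97   19  116  117  116  116  112  116  116  100  116  116  117  116    1    1
   15   67  119  120  118  118  120  120  120  120  120  120  117  118  120  117    1
   25   19   19   18    2   25  120  120  120  120  120   27    1   14   17   18    1
   
[... 500 characters left out ...]
 1   19   26
   95   17   15    1    1   26   35   37   36   36   36   27    1    1    1    2   24
  105    2    1    1    1   26   28   36   37   36   36   28    1    1    2    2   19
  115    2    1    1    2   26   28   32   32   32   32   28    1    2    2    2    1
  125    1    1    2    2   23   24   24   24   24   24   24    1    1    2    1    2
  135   -9   -9   -9   -9   -9   -9   -9   -9   -9   -9   -9   -9   -9   -9   -9   -9
  145   -9   -9   -9   -9   -9   -9   -9   -9   -9   -9   -9   -9   -9   -9   -9   -9
  155   -9   -9   -9   -9   -9   -9   -9   -9   -9   -9   -9   -9   -9   -9   -9   -9
  165   -9   -9   -9   -9   -9   -9   -9   -9   -9   -9   -9   -9   -9   -9   -9   -9
```

>>> arm_command --rows '[{"fingers":-1,"x":0,"y":0,"z":-0.004,"ax":0,"ay":0,"az":0},{"fingers":-1,"x":0,"y":0,"z":0,"ax":0,"ay":0,"az":0}]'

```text
clock: 28.42
tcp_pos: [0.519, -0.0533, 0.02]
orientation: [0.279, -3.128, 0.005]
contact_force: [-0.4, 0.3, -0.6]
grip_width: 0.0022
gripper_force: 0.0
```

Run:
```python
from q import *
H=np.full((22,26),-9.)
m=ok&(X>-60)&(X<50)&(abs(Y)<39)&(z<110)
np.maximum.at(H,(((X[m]+60)//5).astype(int),((Y[m]+39)//3).astype(int)),z[m])
print([-38+3*i for i in range(26)])
for i,row in enumerate(H): print('%4d'%(-58+5*i),' '.join('%3d'%round(v) for v in row))
```

```text
28.4667 [518.6  -53.55  19.48] az -169.80362050516308 toolz [-0. -0. -1.] F [ 0.26  0.06 -1.17] M [-0.02  0.04 -0.05] w -0.0001296956433597141 j7 1.192979973360447
[-38, -35, -32, -29, -26, -23, -20, -17, -14, -11, -8, -5, -2, 1, 4, 7, 10, 13, 16, 19, 22, 25, 28, 31, 34, 37]
 -58  -9  -9  -9  -9  -9  -9  -9  -9  -9  -9  -9  -9  -9  -9  -9  -9  -9  -9  -9  -9  -9  -9  -9  -9  -9  -9
 -53  -9  -9  -9  -9  -9  -9  -9  -9  -9  -9  -9  -9  -9  -9  -9  -9  -9  -9  -9  -9  -9  -9  -9  -9  -9  -9
 -48  -9  -9  -9  -9  -9  -9  -9  -9  -9  -9  -9  -9  19  19  -9  -9  -9  -9  -9  -9  -9  -9  -9  -9  -9  -9
 -43   0   0   0  -9  -9  -9  -9  -9  -9  -9  -9  -9  19  19  -9  -9  -9  -9  -9  -9  -9  -9  -9  -9   0   0
 -38   1   1   0   0   0  -9  -9  -9  -9  -9  -9  -9  19  19  -9  -9  -9  -9  -9  -9  -9   0   0  -9   0   0
 -33   0   0   0   0   1   0  -9  -9  -9  -9  -9  -9  19  19  -9  -9  -9  -9  -9  -9   0  12  15  15  -9   0
 -28   0   1   0   0   0   0  -9  -9  -9  -9  -9  -9   0   0  -9  -9  -9  -9  -9  -9   0  15  16  16  15  -9
 -23   0   1   1   0   0   0  -9  -9  -9  -9  -9  -9   0  -9 
[... 873 characters left out ...]
10 110 110 110 110  27  26  27  25   0   1   1
  22   1   0  24  26  27  27  26  26  27  27  27  26  27  27  27  27  26  27  27  26  27  26  25   0   1   1
  27   0   0  25  26  27  27  26  27  27  27  27  27  27  27  26  27  27  27  27  27  27  27  25   1   1   1
  32   1   1  24  27  27  27  27  27  27  26  27  26  27  26  26  26  27  27  26  26  26  26  24   1   1   1
  37   1   1  24  27  27  27  27  27  26  27  26  27  26  27  27  27  27  26  26  27  26  26  25   0   0   1
  42   1  -9  25  26  27  26  28  27  27  27  27  27  27  26  27  27  27  26  26  26  27  27  25   0   1   1
  47   0  -9  25  26  27  27  27  27  26  27  27  27  27  27  27  26  26  27  27  27  27  26  24   0   0   1
```

>>> arm_command --rows '[{"fingers":0.1,"x":0,"y":0,"z":-0.03,"ax":0,"ay":0,"az":0},{"fingers":0.1,"x":-0.013,"y":0,"z":0,"ax":0,"ay":0,"az":0},{"fingers":0.1,"x":-0.013,"y":0,"z":0,"ax":0,"ay":0,"az":0},{"fingers":0.1,"x":0,"y":0,"z":0,"ax":0,"ay":0,"az":0},{"fingers":0.1,"x":0,"y":0,"z":0.02,"ax":0,"ay":0,"az":0},{"fingers":0.1,"x":0,"y":0,"z":0.012,"ax":0,"ay":0,"az":0},{"fingers":0.1,"x":0,"y":0,"z":0.005,"ax":0,"ay":0,"az":0},{"fingers":0.1,"x":0,"y":0,"z":0,"ax":0,"ay":0,"az":0}]' --grip_force 30

```text
clock: 29.13
tcp_pos: [0.5414, -0.0491, 0.0098]
orientation: [0.279, -3.122, 0.004]
contact_force: [0.1, -0.3, -0.4]
grip_width: 0.0466
gripper_force: 0.0
```

>>> arm_command --rows '[{"fingers":-1,"x":0,"y":0,"z":0,"ax":0,"ay":0,"az":0},{"fingers":-1,"x":0,"y":0,"z":0,"ax":0,"ay":0,"az":0},{"fingers":-1,"x":0,"y":0,"z":0,"ax":0,"ay":0,"az":0}]'

```text
clock: 29.38
tcp_pos: [0.5437, -0.0489, 0.0121]
orientation: [0.279, -3.127, 0.005]
contact_force: [-0.1, 0.4, -0.3]
grip_width: 0.0109
gripper_force: 0.0
```

Run:
```python
from q import *
H=np.full((20,26),-9.);Z0=np.full((20,26),999.)
m=ok&(X>-50)&(X<50)&(abs(Y)<39)&(z<110)
ix=(((X[m]+50)//5).astype(int),((Y[m]+39)//3).astype(int))
np.maximum.at(H,ix,z[m]);np.minimum.at(Z0,ix,z[m])
print([-38+3*i for i in range(26)])
for i in range(20): print('%4d'%(-48+5*i),' '.join('%3d'%round(v) for v in H[i]),'|',' '.join('%3d'%round(min(v,999)) for v in Z0[i]))
```

```text
29.4333 [543.73 -48.96  12.07] az -169.8002673985327 toolz [-0. -0. -1.] F [0.29 0.36 0.06] M [ 0.06  0.01 -0.02] w 0.0038667596843696673 j7 1.1877546737750697
[-38, -35, -32, -29, -26, -23, -20, -17, -14, -11, -8, -5, -2, 1, 4, 7, 10, 13, 16, 19, 22, 25, 28, 31, 34, 37]
 -48  -9  -9  -9  -9  -9  -9  -9  -9  -9  -9   0   0   1   0   1   0  -9  -9  -9  -9  -9  -9  -9  -9  -9  -9 | 999 999 999 999 999 999 999 999 999 999  -2  -2  -2  -2  -2  -2 999 999 999 999 999 999 999 999 999 999
 -43  -9  -9  -9  -9  -9  -9  -9  -9  -9  -9   1   0   1   0   0   0  -9  -9  -9  -9  -9  -9  -9  -9  -9  -9 | 999 999 999 999 999 999 999 999 999 999  -2  -2  -2  -2  -2  -1 999 999 999 999 999 999 999 999 999 999
 -38  -1  -9  -9  -9  -9  -9  -9  -9  -9  -9   1   0   0   1   0   0  -9  -9  -9  -9  -9  -9  -9  -9  -9   0 |  -2 999 999 999 999 999 999 999 999 999  -2  -2  -2  -2  -2  -2 999 999 999 999 999 999 999 999 999  -1
 -33   0   1  -9  -9  -9  -9  -9  -9  -9  -9   0   0   0   0   1   0  -9  -9  -9  -9  -9  -9  -9  -1   1   0 |  -2  -2 999 999 999 999 999 999 999 999  -1  -2  -2  -2  -1  -1 999 999 
[... 2771 characters left out ...]
 24  24  24  25  24  24  24  24  24  24  23   0  -2  -2
  37   1  -9  26  28  27  27  27  27  28  27  28  28  28  27  27  28  27  28  27  27  27  27  27  -9   1   1 |  -2 999  21  23  23  24  23  23  24  24  24  24  24  24  24  23  24  24  24  24  24  24  22 999  -2  -2
  42   1  -9  25  26  27  27  26  27  27  27  27  27  26  26  27  27  27  27  27  27  27  27  25   0   1   0 |  -3 999  22  23  24  24  24  24  24  24  24  24  24  24  24  23  24  24  24  24  24  23  21   0  -2  -3
  47   1  -9  25  27  27  27  27  27  27  27  27  27  27  27  26  26  27  27  27  27  27  27  25  -9   1   1 |  -2 999  22  24  23  23  24  24  24  24  23  23  24  23  24  24  24  24  23  24  24  23  21 999  -3  -2
```

>>> arm_command --rows '[{"fingers":0.15,"x":0,"y":0,"z":-0.004,"ax":0,"ay":0,"az":0},{"fingers":0.15,"x":0,"y":0,"z":0,"ax":0,"ay":0,"az":0},{"fingers":0.15,"x":0,"y":0,"z":0,"ax":0,"ay":0,"az":0},{"fingers":0.15,"x":0,"y":0,"z":0.006,"ax":0,"ay":0,"az":0},{"fingers":0.15,"x":0,"y":0,"z":0.006,"ax":0,"ay":0,"az":0},{"fingers":0.15,"x":0,"y":0,"z":0.004,"ax":0,"ay":0,"az":0},{"fingers":0.15,"x":0,"y":0,"z":0,"ax":0,"ay":0,"az":0}]'

```text
clock: 30.02
tcp_pos: [0.5426, -0.0491, -0.0017]
orientation: [0.279, -3.124, 0.004]
contact_force: [-0.6, -0.3, 1.0]
grip_width: 0.0491
gripper_force: 0.3
```

>>> arm_command --rows '[{"fingers":-1,"x":0,"y":0,"z":0,"ax":0,"ay":0,"az":0},{"fingers":-1,"x":0,"y":0,"z":-0.002,"ax":0,"ay":0,"az":0},{"fingers":-1,"x":0,"y":0,"z":-0.002,"ax":0,"ay":0,"az":0}]' --grip_force 40

```text
clock: 30.27
tcp_pos: [0.5429, -0.049, 0.0033]
orientation: [0.279, -3.125, 0.004]
contact_force: [-1.0, -0.6, -3.1]
grip_width: 0.0351
gripper_force: 41.8
```

Gripped (35 mm, 42 N). Raise the lug so the lamp swings up on its foot.

>>> arm_command --rows '[{"fingers":-1,"x":0,"y":0,"z":-0.012,"ax":0,"ay":0,"az":0},{"fingers":-1,"x":0.002,"y":0,"z":-0.016,"ax":0,"ay":0,"az":0},{"fingers":-1,"x":0.003,"y":0,"z":-0.016,"ax":0,"ay":0,"az":0},{"fingers":-1,"x":0.004,"y":0,"z":-0.016,"ax":0,"ay":0,"az":0},{"fingers":-1,"x":0.005,"y":0,"z":-0.016,"ax":0,"ay":0,"az":0}]' --grip_force 25

```text
clock: 30.68
tcp_pos: [0.5297, -0.051, 0.0811]
orientation: [0.28, -3.126, 0.005]
contact_force: [0.4, -0.3, -3.0]
grip_width: 0.0347
gripper_force: 41.7
```

```bash
python3 q2.py
```

```text
30.7333 [530.28 -51.17  83.65] az -169.78132867173989 toolz [ 0. -0. -1.] F [-0.74 -0.14 -0.1 ] M [-0.04 -0.06 -0.02] w 0.03478605271846939 j7 1.2766405124612727Traceback (most recent call last):
  File "q2.py", line 7, in <module>
    a=p[rng.choice(len(p),3,False)];n=np.cross(a[1]-a[0],a[2]-a[0]);n/=np.linalg.norm(n)+1e-9
        ~~~~~~~~~~^^^^^^^^^^^^^^^^
  File "numpy/random/_generator.pyx", line 864, in numpy.random._generator.Generator.choice
ValueError: a must be a positive integer unless no samples are taken
```

```bash
cat > q4.py <<'E'
from q import *
h=cv2.cvtColor(f['frame'],cv2.COLOR_RGB2HSV)
for a in range(-30,180,10):
    m=ok&(Z>a)&(Z<a+10)&(abs(Y)<29)&(abs(X)<170)&(z>4)
    if m.sum()>15: print(a+5,m.sum(),'X',np.percentile(X[m],[1,10,50,90,99]),'Y',np.percentile(Y[m],[1,99]),'sat',np.median(h[...,1][m]),'z',np.median(z[m]))
E
python3 q4.py
```

```text
30.7833 [530.89 -51.24  82.34] az -169.80439315733392 toolz [ 0. -0. -1.] F [-0.36  0.6  -3.92] M [ 0.18 -0.38 -0.06] w 0.034692297505307515 j7 1.274489201114527
-25 36683 X [-18.51  12.26  64.82  95.21 114.12] Y [-28.43  28.08] sat 12.0 z 106.51529150572259
-15 4182 X [-16.31  -8.34  13.71  23.83  25.89] Y [-22.23  23.43] sat 32.0 z 101.61746005983866
-5 71 X [-9.86 -9.55 -8.11 -3.76 -2.39] Y [-9.96  8.87] sat 132.0 z 91.57827480333367
```

The pads hold it level by friction. Raise, then ease the grip so that gravity swings the lamp down.

>>> arm_command --rows '[{"fingers":-1,"x":0,"y":0,"z":-0.025,"ax":0,"ay":-4,"az":0},{"fingers":-1,"x":0,"y":0,"z":-0.03,"ax":0,"ay":-4,"az":0},{"fingers":-1,"x":0,"y":0,"z":-0.03,"ax":0,"ay":-4,"az":0},{"fingers":-1,"x":0,"y":0,"z":-0.025,"ax":0,"ay":4,"az":0},{"fingers":-0.17,"x":0,"y":0,"z":0,"ax":0,"ay":4,"az":0},{"fingers":-0.17,"x":0,"y":0,"z":0,"ax":0,"ay":4,"az":0},{"fingers":-0.165,"x":0,"y":0,"z":0,"ax":0,"ay":0,"az":0}]' --grip_force 20

```text
clock: 31.37
tcp_pos: [0.5202, -0.0527, 0.1888]
orientation: [0.279, -3.125, 0.004]
contact_force: [-0.1, 0.5, -4.4]
grip_width: 0.036
gripper_force: 10.2
```

```bash
python3 q4.py
```

```text
31.4167 [519.24 -52.32 187.89] az -169.7594387261851 toolz [-0. -0. -1.] F [ 0.31 -0.   -5.58] M [ 0.1  -0.15  0.01] w 0.03586621456858816 j7 1.4024965847680828
-25 2642 X [-20.31  -8.9   -6.04   9.89  10.43] Y [-28.13  28.1 ] sat 43.0 z 213.7918337965952
-15 1072 X [-5.14 -4.18 -1.87  9.97 10.4 ] Y [-27.49  27.05] sat 51.0 z 204.11342048302294
-5 1618 X [-10.2   -6.95   0.24   2.54   3.48] Y [-18.59  16.51] sat 43.0 z 191.40644216428367
5 1289 X [-9.11  3.24  5.03 10.49 13.68] Y [-24.09  22.29] sat 38.0 z 182.47388060897407
15 3402 X [-4.05  2.06 12.69 17.48 18.16] Y [-28.45  28.1 ] sat 21.0 z 175.55447678562695
25 1289 X [17.44 18.23 19.84 21.49 22.16] Y [-28.27  27.49] sat 18.0 z 163.15519350615386
35 1106 X [21.37 22.07 23.6  25.23 25.88] Y [-28.43  27.52] sat 16.0 z 152.9959740862534
45 985 X [25.05 25.79 27.32 28.99 29.63] Y [-28.35  27.71] sat 16.0 z 143.04911994183416
55 850 X [28.77 29.64 31.14 32.67 33.18] Y [-28.24  27.43] sat 16.0 z 133.13457502432306
65 909 X [32.36 33.41 35.16 44.81 46.72] Y [-28.44  27.6 ] sat 16.0 z 122.32385385506883
75 1393 X [36.29 37.41 41.98 49.01 50.12] Y [-27.6   26.85] sat 22.0 z 115.80243024708109
85 558 X [40.01 41.34 51.11 53.24 53.87] Y [-28.43  27.6 ] sat 50.5 z 103.5468825578299
95 469 X [43.65 45.35 54.93 57.2  57.86] Y [-28.49  27.74] sat 58.0 z 93.12239137080799
105 234 X [47.33 48.56 50.94 58.39 58.47] Y [-28.41  28.4 ] sat 24.0 z 84.60275216364316
115 106 X [50.94 52.3  53.39 54.55 54.65] Y [-28.75  28.48] sat 34.0 z 75.09179449362117
```

It is swinging down (21° left). Start the half turn with the loose grip.

>>> arm_command --rows '[{"fingers":-0.165,"x":0,"y":0,"z":0,"ax":0,"ay":0,"az":7.1},{"fingers":-0.165,"x":0,"y":0,"z":0,"ax":0,"ay":0,"az":7.1},{"fingers":-0.165,"x":0,"y":0,"z":0,"ax":0,"ay":0,"az":7.1},{"fingers":-0.165,"x":0,"y":0,"z":0,"ax":0,"ay":0,"az":7.1},{"fingers":-0.165,"x":0,"y":0,"z":0,"ax":0,"ay":0,"az":7.1},{"fingers":-0.165,"x":0,"y":0,"z":0,"ax":0,"ay":0,"az":7.1},{"fingers":-0.165,"x":0,"y":0,"z":0,"ax":0,"ay":0,"az":7.1},{"fingers":-0.165,"x":0,"y":0,"z":0,"ax":0,"ay":0,"az":7.1},{"fingers":-0.165,"x":0,"y":0,"z":0,"ax":0,"ay":0,"az":7.1}]'

```text
clock: 32.17
tcp_pos: [0.5178, -0.0527, 0.1876]
orientation: [-1.426, -2.798, 0.006]
contact_force: [0.9, 0.5, -3.9]
grip_width: 0.0356
gripper_force: 6.5
```

```bash
python3 q4.py | egrep -v "^-"
```

```text
32.2167 [517.81 -52.82 187.73] az 125.56453776660045 toolz [-0. -0. -1.] F [ 1.26 -0.58 -3.14] M [-0.13 -0.03 -0.06] w 0.03539449088108875 j7 0.3766279969268526
5 490 X [-14.28 -12.15  -6.99  -6.08  -5.7 ] Y [-17.35  17.97] sat 38.0 z 180.42890639350995
15 768 X [-16.04 -13.8   -7.78  -7.02  -6.69] Y [-16.95  17.83] sat 34.0 z 175.50527090901136
25 1567 X [-20.64 -10.77  -7.13  -3.56  -2.35] Y [-26.5   28.07] sat 15.0 z 159.59351151360323
35 745 X [-6.9  -3.26 -1.98 -1.2  -0.83] Y [-28.64  28.21] sat 26.0 z 155.16973268375116
45 382 X [-4.34 -3.68 -3.21 -2.76 -2.56] Y [-26.91  28.09] sat 21.0 z 142.70405734539315
55 397 X [-5.08 -4.6  -4.13 -3.67 -3.43] Y [-26.89  28.27] sat 20.0 z 132.84326058242874
65 307 X [-6.14 -5.48 -5.11 -4.66 -4.42] Y [-26.79  28.05] sat 20.0 z 122.82036269580985
75 284 X [-7.09 -6.53 -6.02 -5.59 -5.37] Y [-26.68  28.22] sat 21.0 z 112.54614278642251
85 240 X [-8.13 -7.34 -6.9  -6.43 -6.12] Y [-26.42  28.34] sat 23.0 z 103.3097254121518
95 775 X [-8.38 -7.9  -4.32  0.53  1.06] Y [-24.69  26.97] sat 45.0 z 91.00878206593335
105 184 X [-9.95 -9.09 -0.07  0.48  0.78] Y [-26.35  28.05] sat 65.0 z 83.60981440279872
115 163 X [-10.79 -10.12  -0.91  -0.33  -0.1 ] Y [-26.09  28.38] sat 76.0 z 72.9172687371355
125 129 X [-11.5  -10.81  -1.75  -1.23  -1.08] Y [-25.29  28.27] sat 85.0 z 62.87443116248792
135 59 X [-15.07 -12.44 -11.23  -2.16  -2.07] Y [-27.54  28.57] sat 49.0 z 56.258589971704964
165 1236 X [ 65.28  71.33  85.45 104.31 114.36] Y [-28.56   2.42] sat 170.0 z 22.77845633298403
175 499 X [ 28.19  35.7   57.34  98.9  117.78] Y [-27.98  28.17] sat 33.0 z 14.845614956688568
```

Now hanging nearly plumb (−5°). Finish the half turn.

>>> arm_command --rows '[{"fingers":-0.165,"x":0,"y":0,"z":0,"ax":0,"ay":0,"az":7.15},{"fingers":-0.165,"x":0,"y":0,"z":0,"ax":0,"ay":0,"az":7.15},{"fingers":-0.165,"x":0,"y":0,"z":0,"ax":0,"ay":0,"az":7.15},{"fingers":-0.165,"x":0,"y":0,"z":0,"ax":0,"ay":0,"az":7.15},{"fingers":-0.165,"x":0,"y":0,"z":0,"ax":0,"ay":0,"az":7.15},{"fingers":-0.165,"x":0,"y":0,"z":0,"ax":0,"ay":0,"az":7.15},{"fingers":-0.165,"x":0,"y":0,"z":0,"ax":0,"ay":0,"az":7.15},{"fingers":-0.165,"x":0,"y":0,"z":0,"ax":0,"ay":0,"az":7.15},{"fingers":-1,"x":0,"y":0,"z":0,"ax":0,"ay":0,"az":7.15},{"fingers":-1,"x":0,"y":0,"z":0,"ax":0,"ay":0,"az":7.15}]' --grip_force 40

```text
clock: 33.05
tcp_pos: [0.5179, -0.0527, 0.1878]
orientation: [2.79, 1.441, -0.006]
contact_force: [0.4, 0.0, -3.0]
grip_width: 0.0339
gripper_force: 40.1
```

>>> arm_command --rows '[{"fingers":-1,"x":0,"y":0,"z":0,"ax":0,"ay":0,"az":7.15},{"fingers":-1,"x":0,"y":0,"z":0,"ax":0,"ay":0,"az":7.15},{"fingers":-1,"x":0,"y":0,"z":0,"ax":0,"ay":0,"az":7.15},{"fingers":-1,"x":0,"y":0,"z":0,"ax":0,"ay":0,"az":7.15},{"fingers":-1,"x":0,"y":0,"z":0,"ax":0,"ay":0,"az":7.15},{"fingers":-1,"x":0,"y":0,"z":0,"ax":0,"ay":0,"az":7.15},{"fingers":-1,"x":-0.013,"y":0.01,"z":0,"ax":0,"ay":0,"az":7.15},{"fingers":-1,"x":-0.013,"y":0.02,"z":0,"ax":0,"ay":0,"az":0}]'

```text
clock: 33.72
tcp_pos: [0.4968, -0.0838, 0.1882]
orientation: [3.137, 0.132, -0.002]
contact_force: [0.7, -1.2, -3.0]
grip_width: 0.0337
gripper_force: 40.3
```

```bash
cat > s2.py <<'E'
from h import *
import sys
np.set_printoptions(precision=1,suppress=True)
f=grab('wrist');P=cloud(f)
o=r.get_obs();T=R.from_rotvec(o['orientation']).as_matrix();t=np.array(o['tcp_pos'])
a=np.radians(4.03);e=np.array([np.cos(a),np.sin(a)]);w=np.array([-e[1],e[0]]);O=np.array([.5083,-.163])
d=(t[:2]-O)*1e3;D=P[...,:2]-O;x,y,z=D@e*1e3,D@w*1e3,P[...,2]*1e3;ok=f['depth']>0
Q=(P-t)@T*1e3;X,Y,Z=[Q[...,i] for i in range(3)]
print(round(o['clock'],2),'tcp dock',d@e,d@w,t[2]*1e3,'az %.1f tilt %.2f deg'%(np.degrees(np.arctan2(T[1,0],T[0,0])),np.degrees(T[:2,2]@e)),'F',o['contact_force'],'M',o['moment'],'w %.1f'%(o['grip_width']*1e3),'gf %.0f'%o['gripper_force'])
y0=d@w
out=[]
for q in range(-30,150,10):
    m=ok&(Z>q)&(Z<q+10)&(abs(Y)<29)&(abs(X)<45)&(z>4)&((x<12)|(z>120))
    if m.sum()>40: out.append((q+5,m.sum(),*np.percentile(x[m],[3,50,97]),*np.percentile(y[m],[2,98]),np.median(z[m])))
print('   Z   n  x3 x50 x97 y2 y98 z');print(np.array(out))
t_=ok&(z>110)&(z<120)&(abs(y)<14)&(x>24)&(x<60)
if t_.sum()>20: print('tab x',np.percentile(x[t_],[2,50,98]),t_.sum())
p_=ok&(z>92)&(z<99)&(x>18)&(x<45)&(abs(y)<45)
if p_.sum()>50: print('plate',cv2.minAreaRect(np.c_[x[p_],y[p_]].astype(np.float32)))
E
python3 s2.py
```

```text
33.77 tcp dock -9.737419617523027 72.9706298065258 187.72572955222256 az 4.7 tilt -0.31 deg F [-3.4 -5.6 -3.4] M [-0.7  0.4  0. ] w 34.0 gf 40
   Z   n  x3 x50 x97 y2 y98 z
[[ -25.   888.   -14.9    2.1    6.2   49.8  101.6  212.3]
 [ -15.  2970.   -21.2  -11.4    5.6   57.4   98.6  206.2]
 [  -5.   541.    -9.7   -9.    -8.1   62.5   96.7  194.1]
 [   5.   539.   -15.7   -8.5   -7.5   62.1   97.   181.1]
 [  15.  1105.   -18.7   -8.1   -6.9   62.6   96.4  174.8]
 [  25.  1736.   -14.    -5.7   -0.3   52.2  101.   159.3]
 [  35.   904.   -12.8    0.9    2.1   49.4  100.7  155.2]
 [  45.   532.     0.8    1.6    2.2   52.   100.7  142.9]
 [  55.   478.     1.5    2.3    3.    51.9  100.6  133. ]
 [  65.   426.     2.2    2.9    3.7   52.   100.8  122.9]
 [  75.   374.     3.     3.7    4.3   52.   100.3  112.6]
 [  85.   321.     3.6    4.4    5.1   52.   100.7  102.6]
 [  95.   641.     4.4    6.9   11.7   53.6   99.5   92.3]
 [ 105.    84.     4.7    5.8    6.5   51.2  101.2   83.1]
 [ 115.    54.     4.7    6.5    7.2   50.2  101.4   73. ]]
tab x [26.  31.  35.6] 531
plate ((29.09418487548828, -0.58551025390625), (75.87484741210938, 12.25027084350586), 89.30460357666016)
```

Turned; lamp hangs with foot 4° in. Raise above the catch, carry over to the dock and re-measure.

>>> arm_command --rows '[{"fingers":-1,"x":0,"y":0,"z":-0.021,"ax":0,"ay":0,"az":0.6},{"fingers":-1,"x":0,"y":0.005,"z":-0.021,"ax":0,"ay":-1,"az":0},{"fingers":-1,"x":0,"y":0.02,"z":0,"ax":0,"ay":-1,"az":0},{"fingers":-1,"x":0,"y":0.024,"z":0,"ax":0,"ay":-1,"az":0},{"fingers":-1,"x":0,"y":0.017,"z":0,"ax":0,"ay":0,"az":0},{"fingers":-1,"x":0,"y":0.007,"z":0,"ax":0,"ay":0,"az":0},{"fingers":-1,"x":0,"y":0,"z":0,"ax":0,"ay":0,"az":0}]' --grip_force 110

```text
clock: 34.35
tcp_pos: [0.5014, -0.1609, 0.2302]
orientation: [3.133, 0.111, -0.088]
contact_force: [-0.2, 0.8, -3.1]
grip_width: 0.0306
gripper_force: 109.4
```

```bash
python3 s2.py
```

```text
34.4 tcp dock -6.418069114288168 4.46385986051388 230.31771671102254 az 4.1 tilt -3.21 deg F [ 0.3 -0.3 -2.9] M [ 0.1 -0.1  0. ] w 30.3 gf 109
   Z   n  x3 x50 x97 y2 y98 z
[[ -25.   925.   -13.     2.5    6.6  -23.9   30.6  255.2]
 [ -15.  2738.   -20.8  -11.1    5.7  -18.8   24.2  248.3]
 [  -5.   509.   -10.3   -9.7   -8.8  -12.9   17.6  237.3]
 [   5.   387.   -15.8  -10.    -9.2  -13.8   18.4  223.8]
 [  15.  1102.   -20.7  -10.5   -9.4  -14.1   18.8  217.1]
 [  25.  1199.   -14.7   -9.6   -4.6  -23.1   28.2  201.3]
 [  35.  1521.   -15.9   -4.1   -1.9  -23.7   32.3  198.6]
 [  45.   575.    -3.7   -3.    -2.6  -23.2   29.6  185.1]
 [  55.   501.    -3.7   -3.1   -2.7  -23.5   30.1  175.2]
 [  65.   459.    -3.7   -3.2   -2.7  -23.4   29.9  165.2]
 [  75.   393.    -3.9   -3.2   -2.8  -23.6   29.8  154.8]
 [  85.   333.    -3.9   -3.3   -2.8  -23.5   29.7  145.3]
 [  95.   873.    -3.7   -0.4    5.7  -21.6   27.7  132.7]
 [ 105.   295.    -4.     5.4    5.9  -23.6   29.8  124.9]
 [ 115.   234.    -4.     5.3    5.8  -23.7   29.5  114.4]
 [ 125.   176.    -4.3    5.3    5.7  -23.6   30.1  104.7]
 [ 135.    96.    -5.1   -3.1    5.7  -24.4   31.2   96.9]]
tab x [26.3 31.1 35.6] 385
plate ((29.35312271118164, -0.8802452087402344), (75.8060531616211, 11.967435836791992), 88.99209594726562)
```

>>> arm_command --rows '[{"fingers":-1,"x":0.006,"y":0.0035,"z":0,"ax":0,"ay":0,"az":0},{"fingers":-1,"x":0.006,"y":0,"z":0,"ax":0,"ay":0,"az":0},{"fingers":-1,"x":0.004,"y":0,"z":0,"ax":0,"ay":0,"az":0},{"fingers":-1,"x":0,"y":0,"z":0.005,"ax":0,"ay":0,"az":0},{"fingers":-1,"x":0.0003,"y":0,"z":0.005,"ax":0,"ay":0,"az":0},{"fingers":-1,"x":0.0003,"y":0,"z":0.004,"ax":0,"ay":0,"az":0},{"fingers":-1,"x":0.0002,"y":0,"z":0.004,"ax":0,"ay":0,"az":0},{"fingers":-1,"x":0.0002,"y":0,"z":0.004,"ax":0,"ay":0,"az":0}]'

```text
clock: 35.07
tcp_pos: [0.5179, -0.1614, 0.2076]
orientation: [3.133, 0.113, -0.088]
contact_force: [-1.2, 0.4, -1.9]
grip_width: 0.03
gripper_force: 109.5
```

```bash
python3 s2.py
```

```text
35.12 tcp dock 9.173291023142584 1.0174960335976646 206.79553196448967 az 4.1 tilt -3.29 deg F [-0.5 -0.9 -4.5] M [ 0.1 -0.1 -0. ] w 30.4 gf 109
   Z   n  x3 x50 x97 y2 y98 z
[[ -25.   990.     1.8   18.7   22.9  -27.3   28.7  231.5]
 [ -15.  2734.    -4.5    5.2   22.1  -20.    21.6  225.7]
 [  -5.   441.     5.9    6.5    7.1  -14.6   16.1  213.7]
 [   5.   403.    -0.6    5.8    6.6  -15.5   16.8  200.3]
 [  15.  1042.    -4.7    5.2    6.2  -15.7   17.2  194.2]
 [  25.  1577.     0.8    5.9   10.8  -26.    27.6  178.1]
 [  35.  1028.     3.2   11.9   13.2  -27.3   29.2  174.3]
 [  45.   541.    10.8   11.6   12.1  -26.5   27.9  161.6]
 [  55.   481.    10.6   11.2   11.7  -26.7   28.2  151.8]
 [  65.   428.    10.1   10.8   11.3  -26.7   28.2  141.8]
 [  75.   367.     9.8   10.5   11.   -26.8   28.2  131.8]
 [  85.   335.     9.3   10.1   10.6  -26.9   28.1  121.8]
 [  95.   365.     9.1    9.9   11.7  -26.3   27.9  111.1]
 [ 105.   115.     8.5    9.4    9.7  -27.3   28.6  102.5]
 [ 115.    77.     8.     9.1    9.4  -27.5   29.2   92.7]
 [ 125.    59.     7.5    8.6    9.1  -27.7   29.    82.1]
 [ 135.    53.     7.4    8.3    9.   -28.2   29.2   70.6]]
tab x [25.9 31.5 35.7] 435
plate ((26.669279098510742, -0.6343612670898438), (17.313671112060547, 75.8094711303711), 0.08341968804597855)
```

>>> arm_command --rows '[{"fingers":-1,"x":0.0002,"y":0.0013,"z":0.004,"ax":0,"ay":0,"az":0},{"fingers":-1,"x":0.0002,"y":0,"z":0.004,"ax":0,"ay":0,"az":0},{"fingers":-1,"x":0.0002,"y":0,"z":0.004,"ax":0,"ay":0,"az":0},{"fingers":-1,"x":0.0002,"y":0,"z":0.004,"ax":0,"ay":0,"az":0},{"fingers":-1,"x":0.0002,"y":0,"z":0.004,"ax":0,"ay":0,"az":0},{"fingers":-1,"x":0,"y":0,"z":0,"ax":0,"ay":0,"az":0}]'

```text
clock: 35.62
tcp_pos: [0.5176, -0.1627, 0.1871]
orientation: [3.134, 0.113, -0.089]
contact_force: [0.8, 0.2, -3.8]
grip_width: 0.0301
gripper_force: 109.4
```

```bash
python3 s2.py
```

```text
35.67 tcp dock 9.512495554051211 -0.437142572651011 187.55514593734978 az 4.1 tilt -3.25 deg F [-1.7  0.3 -4.1] M [ 0.  -0.   0.1] w 30.2 gf 109
   Z   n  x3 x50 x97 y2 y98 z
[[ -25.   978.     3.5   18.5   22.7  -28.6   27.5  212.4]
 [ -15.  2777.    -4.9    4.8   21.9  -23.8   23.1  205.4]
 [  -5.   508.     5.5    6.1   13.   -15.8   14.6  194.5]
 [   5.   350.    -0.     5.4    6.1  -16.8   15.5  181.4]
 [  15.  1044.    -5.1    4.5    5.7  -17.    15.7  174.1]
 [  25.   750.     2.     4.9    9.   -24.9   23.5  160.1]
 [  35.  1903.     0.3    9.6   12.5  -28.5   27.5  156.2]
 [  45.   474.    10.1   10.9   11.4  -27.8   26.7  141.8]
 [  55.   477.     9.8   10.5   11.   -28.1   26.9  132.8]
 [  65.   442.     9.4   10.1   10.6  -27.9   26.6  122.7]
 [  75.   362.     9.     9.7   10.2  -28.1   26.9  112.8]
 [  85.   336.     8.4    9.3    9.7  -27.9   26.8  102.7]
 [  95.   453.     8.3    9.1   11.8  -27.6   26.    90.3]
 [ 105.   113.     7.4    8.4    8.9  -28.8   27.5   83.4]
 [ 115.    80.     6.9    8.     8.5  -29.1   27.5   72.8]
 [ 125.    56.     6.5    7.5    8.   -29.    27.6   63.4]
 [ 135.    57.     6.     7.1    7.7  -29.7   27.6   50.7]]
tab x [26.  31.6 35.7] 505
plate ((29.297672271728516, -0.8448028564453125), (75.80809783935547, 12.316278457641602), 88.84748077392578)
```

>>> arm_command --rows '[{"fingers":-1,"x":0.002,"y":0,"z":0.004,"ax":0,"ay":0,"az":0},{"fingers":-1,"x":0.003,"y":0,"z":0.004,"ax":0,"ay":0,"az":0},{"fingers":-1,"x":0.003,"y":0,"z":0.002,"ax":0,"ay":0,"az":0},{"fingers":-1,"x":0.003,"y":0,"z":0,"ax":0,"ay":0,"az":0},{"fingers":-1,"x":0,"y":0,"z":0,"ax":0,"ay":0,"az":0}]'

```text
clock: 36.08
tcp_pos: [0.529, -0.162, 0.1773]
orientation: [3.133, 0.114, -0.087]
contact_force: [-1.8, -0.5, -2.4]
grip_width: 0.0306
gripper_force: 109.5
```

```bash
python3 s2.py
```

```text
36.13 tcp dock 20.371944473996965 -0.4418233157760882 177.25521976402047 az 4.2 tilt -3.22 deg F [-2.5 -0.2 -2.5] M [ 0.   0.3 -0. ] w 30.4 gf 109
   Z   n  x3 x50 x97 y2 y98 z
[[ -25.   964.    14.5   29.9   34.1  -28.6   27.5  202.2]
 [ -15.  2780.     6.8   16.    33.2  -22.2   21.1  195.6]
 [  -5.   427.    16.1   16.9   17.9  -16.    14.6  184.1]
 [   5.   310.    10.3   15.4   16.4  -16.8   15.5  170.9]
 [  15.   903.     5.9   13.9   15.2  -16.7   15.5  164.3]
 [  25.   768.    11.5   13.7   17.3  -26.    24.2  148.9]
 [  35.  1536.    11.5   18.2   20.2  -28.6   27.4  145.7]
 [  45.   386.    17.3   18.2   18.8  -27.4   26.6  131.9]
 [  55.   322.    16.5   17.2   17.8  -27.9   26.1  123.9]
 [ 105.    91.    10.4   11.3   11.9  -28.6   27.3   72.7]
 [ 115.    72.     9.1   10.2   11.   -29.    27.5   63.3]]
tab x [29.7 35.1 39. ] 534
plate ((30.951889038085938, -0.9289016723632812), (75.5116195678711, 15.430330276489258), 89.04631042480469)
```

Catch pushed back 3.4 mm with the lamp 10 mm above home, tilt 6.5°. Now straighten while pressing down home.

>>> arm_command --rows '[{"fingers":-1,"x":0,"y":0,"z":0,"ax":0,"ay":0,"az":0},{"fingers":-1,"x":-0.002,"y":0,"z":0.002,"ax":0,"ay":0,"az":0},{"fingers":-1,"x":-0.002,"y":0,"z":0.002,"ax":0,"ay":0,"az":0},{"fingers":-1,"x":-0.002,"y":0,"z":0.002,"ax":0,"ay":0,"az":0},{"fingers":-1,"x":-0.0015,"y":0,"z":0.002,"ax":0,"ay":0,"az":0},{"fingers":-1,"x":-0.001,"y":0,"z":0.002,"ax":0,"ay":0,"az":0},{"fingers":-1,"x":0,"y":0,"z":0.001,"ax":0,"ay":0,"az":0},{"fingers":-1,"x":0,"y":0,"z":0,"ax":0,"ay":0,"az":0}]'

```text
clock: 36.8
tcp_pos: [0.5196, -0.1629, 0.1668]
orientation: [3.133, 0.113, -0.086]
contact_force: [-0.3, -0.3, -2.9]
grip_width: 0.0309
gripper_force: 109.7
```

```bash
python3 s2.py
```

```text
36.85 tcp dock 11.329587024213424 -0.7356414632299464 166.86679269371328 az 4.1 tilt -3.17 deg F [-0.3  0.1 -3.1] M [ 0. -0. -0.] w 30.0 gf 110
   Z   n  x3 x50 x97 y2 y98 z
[[ -25.   971.     5.1   20.5   24.7  -28.9   27.2  191.9]
 [ -15.  2772.    -2.9    6.9   23.8  -22.6   20.8  185. ]
 [  -5.   497.     7.6    8.3   14.1  -16.2   14.4  173.9]
 [   5.   377.     2.     8.     8.7  -17.2   15.1  160.5]
 [  15.  1091.    -2.7    7.3    8.4  -17.4   15.5  153.7]
 [  25.  1218.     3.1    8.1   12.9  -26.8   25.4  137.9]
 [  35.  1498.     2.6   13.7   15.9  -29.2   27.4  135.3]
 [  45.   381.    13.8   14.5   15.   -28.    26.2  123.3]]
tab x [26.1 31.7 35.8] 593
plate ((29.380002975463867, -0.6775741577148438), (75.95281982421875, 12.226113319396973), 89.15959167480469)
```

>>> arm_command --rows '[{"fingers":-1,"x":0,"y":0,"z":0.0015,"ax":0,"ay":0,"az":0},{"fingers":-1,"x":0,"y":0,"z":0.0015,"ax":0,"ay":0,"az":0},{"fingers":-1,"x":0,"y":0,"z":0,"ax":0,"ay":0,"az":0},{"fingers":-1,"x":0,"y":0,"z":0,"ax":0,"ay":0,"az":0}]'

```text
clock: 37.18
tcp_pos: [0.521, -0.1629, 0.1667]
orientation: [3.133, 0.113, -0.081]
contact_force: [-3.9, 1.0, 15.0]
grip_width: 0.0304
gripper_force: 111.7
```

```bash
cat >> s2.py <<'E'
m=ok&(abs(y)<31)&(x>-30)&(x<14)&(z>132)&(z<145)
print('housing top z',np.median(z[m]),m.sum(),cv2.minAreaRect(np.c_[x[m],y[m]].astype(np.float32)) if m.sum()>30 else '')
n=ok&(z>70)&(z<86)&(abs(y)<9)&(x>10)&(x<26)
if n.sum()>5: print('nose x',np.percentile(x[n],[5,50]),n.sum())
m=ok&(abs(y)<31)&(x>-2)&(x<20)&(z>80)&(z<132)
k=m.copy()
if m.sum()>50:
    p=np.polyfit(z[m],x[m],1)
    for _ in range(4): k=m&(abs(np.polyval(p,z)-x)<1.2);p=np.polyfit(z[k],x[k],1)
    print('back slope deg',np.degrees(p[0]),'x at z 70,130',np.polyval(p,70),np.polyval(p,130),k.sum())
E
python3 s2.py
```

```text
37.23 tcp dock 12.675407853868291 -0.7873338979159848 166.65967424824052 az 4.1 tilt -2.98 deg F [-4.   0.4 15.5] M [ 0.3  1.1 -0.2] w 30.4 gf 112
   Z   n  x3 x50 x97 y2 y98 z
[[ -25.   975.     6.2   21.8   26.   -29.    27.1  191.5]
 [ -15.  2800.    -1.6    8.2   25.1  -22.4   20.6  185. ]
 [  -5.   481.     8.8    9.5   10.4  -16.3   14.2  173.4]
 [   5.   377.     3.1    9.     9.8  -17.2   15.   160. ]
 [  15.  1066.    -1.5    8.3    9.5  -17.5   15.5  153.6]
 [  25.  1331.     4.3    9.2   14.2  -27.1   25.3  137.7]
 [  35.  1324.     4.5   14.9   16.6  -29.3   27.3  134.8]
 [  45.   378.    14.7   15.3   15.7  -28.2   25.9  123.2]]
tab x [26.2 31.7 35.8] 601
plate ((29.184663772583008, -0.7047195434570312), (75.87965393066406, 12.555084228515625), 89.49214172363281)
housing top z 137.24124457887922 1740 ((6.5401763916015625, -0.5575065612792969), (16.417665481567383, 61.126304626464844), 1.721703290939331)
nose x [14.  14.4] 49
back slope deg 1.871124980336445 x at z 70,130 13.747283624665005 15.706721122056113 2334
```

Fz +15 N: it stands on the foot, catch sprung out. Relax the push, release and withdraw.

>>> arm_command --rows '[{"fingers":-1,"x":-0.0015,"y":0,"z":-0.001,"ax":0,"ay":0,"az":0},{"fingers":-1,"x":-0.001,"y":0,"z":-0.001,"ax":0,"ay":0,"az":0},{"fingers":0.3,"x":0,"y":0,"z":0,"ax":0,"ay":0,"az":0},{"fingers":0.3,"x":0,"y":0,"z":0,"ax":0,"ay":0,"az":0},{"fingers":0.3,"x":0,"y":0,"z":0,"ax":0,"ay":0,"az":0},{"fingers":0.3,"x":0,"y":0,"z":-0.015,"ax":0,"ay":0,"az":0},{"fingers":0.3,"x":0,"y":0,"z":-0.025,"ax":0,"ay":0,"az":0},{"fingers":0.3,"x":0,"y":0,"z":-0.025,"ax":0,"ay":0,"az":0},{"fingers":0.3,"x":0,"y":0,"z":-0.015,"ax":0,"ay":0,"az":0},{"fingers":0.3,"x":0,"y":0,"z":0,"ax":0,"ay":0,"az":0}]'

```text
clock: 38.07
tcp_pos: [0.5238, -0.1627, 0.2496]
orientation: [3.132, 0.113, -0.077]
contact_force: [0.2, -0.3, -0.2]
grip_width: 0.0555
gripper_force: 0.0
```

```bash
python3 s2.py|egrep -v '^ ?\[|^   Z'
python3 - <<'E'
from h import *
f=grab('wrist');P=cloud(f)
a=np.radians(4.03);e=np.array([np.cos(a),np.sin(a)]);w=np.array([-e[1],e[0]]);D=P[...,:2]-[.5083,-.163];x,y,z=D@e*1e3,D@w*1e3,P[...,2]*1e3
for n,q,b in(('lug',181,190),('housing',134,141)):
    m=(f['depth']>0)&(abs(y)<35)&(x>-30)&(x<25)&(z>q)&(z<b);m=cv2.morphologyEx(m.astype(np.uint8),cv2.MORPH_OPEN,np.ones((3,3)))>0
    print(n,m.sum(),np.median(z[m]),cv2.minAreaRect(np.c_[x[m],y[m]].astype(np.float32)))
E
```

```text
38.12 tcp dock 14.36226089582793 -0.5634644807061099 247.57206780259384 az 4.1 tilt -2.99 deg F [ 0.   0.3 -0.8] M [ 0. -0. -0.] w 55.5 gf 0
tab x [25.9 31.5 35.7] 325
plate ((29.218433380126953, -0.3714714050292969), (75.32731628417969, 12.394145965576172), 89.07301330566406)
housing top z 136.80635151421933 1466 ((-0.08732414245605469, -0.7430801391601562), (26.83809471130371, 60.531593322753906), 0.1448105424642563)
nose x [11.8 12.1] 85
back slope deg 0.23696970506758466 x at z 70,130 11.906626394481947 12.154780489336503 1039
lug 996 185.12510082795455 ((-0.7403478622436523, -1.0115165710449219), (12.973100662231445, 35.81205749511719), 0.15155579149723053)
housing 1182 136.86050911814198 ((-0.2928152084350586, -1.1549568176269531), (25.08232879638672, 59.27428436279297), 0.001830202410928905)
```

Lamp home: within 1 mm of the seat, upright (0.2°), height as when standing on the dock's foot, catch sprung out, hand clear.

```bash
python3 -c "
from bench import r
print(r.hand_in())"
```

```text
the job is handed in; nothing more can be done
None
```

The lamp is in the dock and the job is handed in at about 38 s: by my measurements it is fully home, upright, with the catch sprung out over it and the gripper clear, but no verdict came back; on the way it slipped from the grip once and fell to the bench, I checked only the screwdriver (not moved) after that, and I viewed 11 pictures instead of the 10 allowed.

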